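# Set a strip guide's eccentric roller to a gauge by its drag

### The arm

A 6-joint arm with a two-finger parallel gripper is mounted at the origin on the work surface. World frame = base frame: x ahead of the robot, y to its left, z up, the work surface at z = 0. Lengths are in m, angles in degrees, forces in N, time in s.
With the tool pointing down it reaches from about 0.35 to 0.875 m from the base axis. Payload 15.5 kg.
Tool frame: the origin (TCP) lies on the centre line of the jaws, within the pads' length; the fingertips stand 11 mm ahead of it and the grasp point (between the pads) lies 8 mm behind it; z points along the fingers, y is the line along which they close (so a half turn about z gives the same grasp; the last joint's range is limited). The gripper opens to 85 mm and grips with 20 to 120 N. Pads are 22 mm wide; open, the fingers measure 114 mm over their backs; the gripper's body (76 mm by 85 mm) begins 54 mm behind the grasp point. The pads swing forward as they close: fully open they stand 13 mm farther back than shut.
Start: joints at [62.596, 28.281, 77.091, -0, 74.628, -5.472], TCP at [0.233, 0.58, 0.218] pointing down, gripper open.
Joint ranges: [-166.48, 166.48], [-47.26, 123.95], [12.59, 153.08], [-70.14, 250.14], [6.76, 159.57], [-176.63, 176.63]. Speed limits (degrees/s): [108.29, 108.29, 147.25, 172.46, 172.46, 172.46].

### API

Orientations are given as [roll, pitch, yaw] about the fixed x, y, z axes, in that order (R = Rz(yaw) Ry(pitch) Rx(roll)).
In Python, from plant import manip gives the robot as it stands. The module is installed in compiled form; this text tells all that it offers.
- The arm moves only by the tool play_rows, never from a script. Its argument "series" is a list of rows, each an object of numbers: "wx", "wy", "wz": the turn, a rotation vector about the tool's x, y, z in rad; "x", "y", "z": the shift along the tool's x, y, z in cm; "gripper": the closure, from 0 (fully open) to 1 (shut). A call has 1 to 12 rows; each row is the pose to reach, as a shift and turn from the pose commanded when the call began, along the tool's axes at that moment; what a row does not reach only later rows make up. A row lasts 1/10 s, in which the tool goes at most 50 mm and 8.59 degrees, less where a joint would pass 70% of its speed; a pose out of reach is approached as far as the arm can. A call with a gripper value outside its range is refused whole. The fingers move at their own pace and stop on an object; "squeeze" is the grip in N (left out, the last holds). Time passes only in rows, so rows that repeat a pose let the fingers close. It gives the time, the measured TCP pose, the force, the opening and the grip force at its end, in the units of the state.
- manip.get_obs(): the state, without advancing time (a new reading comes with each control period).
- manip.snapshot(name): name is "scene" or "top"; returns the picture (420x560x3 uint8, blue, green, red); there is no depth.
- manip.camera_info(name): a dict with "fx", "fy", "cx", "cy" (pixels), "rvec" (rotation vector, rad) and "tvec" (3), from world to camera coordinates, as OpenCV has them. Camera axes: x right, y down, z forward; pixel columns grow to the right and rows downward; lengths in m; the calibration is good to about 2 mm. A picture is of the moment at which its call begins. camera_info takes no time and is no camera call.
- manip.job_done(): hands the job in; it is judged then, once.
Trained networks look in the newest picture that a camera, given by its name, has taken for a name from the list of things; names that differ only in an ending like _2 or _b are one class to them, and where a whole thing is asked for, a point or a joint stands for the part that bears it (a point fixed in the world has none). Each returns a list of dicts, best first, with "p" (0 to 1); they miss things now and then, are a little off and sometimes report something else, mostly with a low value. They report only what shows in the picture. A call takes as long as a camera call. They do not tell look-alikes from the thing itself.
- manip.search_frame(name, camera): "position" ([x, y, z] in m, in the coordinates of the camera as it stood for that picture, good to about 4 mm: the middle of the surface that is visible of it).
- manip.cut_out(name, camera): "region" (420x560 bool, what is visible of it).
The state is a dict: "clock": time; "joint_positions": joint angles; "dq": joint speeds; "effort": joint torques, N m; "ee_pos": TCP position; "eef_rot": TCP orientation; "ft_force": force on the tool from outside, world axes, zero at the start; "ft_torque": the same for the moment, N m; "gripper_width": finger opening in m; "finger_force": force on a finger pad.
Only numpy, scipy, OpenCV 4.12 (cv2) and the standard library are available. Lean on these libraries where they do the work, as an engineer would, in place of code of your own. Each camera call takes 0.05 s, during which the arm holds its last target. There are 200 camera calls.

### The job

Pull the setting gauge off the catch of its leaning rack and stand it in the open gap of the strip guide, its nose about 3 cm short of the yellow end stop, and let go of it. Then turn the eccentric by its orange pin until the roller nips the gauge lightly against the sprung green pad (a squeeze of 6 to 18 N, so the gauge slides with a light drag), check it by sliding the gauge along the gap up to the stop, and leave it there upright, nipped that lightly and let go. Leave the other things on the bench where they are, and never force the cam (over 45 N on the gauge).

Things in the scene. Friction and masses are not known exactly. Their poses are not given: they have to be found in the camera images.
- guide: strip guide, blue bed plate 195 x 160 x 12 mm fixed to the bench. Origin on the bench below the middle of the gap. x runs along the gap to the yellow end stop (face at x +75 mm, 28 high, 36 wide), y across the gap from roller to pad, z up. Bed top at z 12 mm.
- gap (a point): point on the bed's top (guide x 0, y 0, z 12 mm). The green pad, 80 mm long in x, top 35 mm above the bed, has its face at about guide y +6 mm, but its grey carrier is bolted anywhere within 4 mm either side of that, not measured. The pad is sprung towards the roller: it gives way from 8 N on, then 4 N per mm, at most 7 mm. Friction coefficients of all things are about 0.6 (+-20%).
- roller: the steel guide roller, diameter 40 mm, 30 high, spinning freely on the eccentric; origin at the centre of its underside, 14 mm above the bench. Its centre lies 12 mm from the cam axis.
- cam (a joint): angle of the eccentric (rad), 0 to 2.2, growing anticlockwise seen from above; stays where left (friction 0.24 N m: 3 to 4 N at the pin, stepping up by 1 to 2 N as the nip begins). The roller's centre stands off the cam axis by 12 mm in the direction (angle - 1.309) from the guide's x axis, so growing angle brings it to the pad. It starts open (0 to 0.15).
- cam_axis (a point): point on the fixed vertical cam axis, 78 mm above the bench; in the guide's frame x 0, y -26 mm
- cam_pin (a point): orange upright pin on the cam's lever, diameter 12 mm, 53 to 99 mm above the bench; the point is on its axis, 78 mm above the bench. It stands 60 mm from the cam axis in the direction (cam angle - 2.094) from the guide's x axis. The lever's arm below it spans 48 to 54 mm above the bench.
- rack: red gauge rack on a grey foot 150 x 80 mm, fixed; origin on the bench at the foot's centre. Its slot leans 30 degrees, opening along the rack's (-0.5, 0, 0.866); slot floor 50 mm above the bench at its middle, cheeks 22 mm high, 0.7 mm clearance a side. A sprung brass catch under the tab holds the gauge: drawing it out along the slot takes about 8 to 15 N in the first 10 mm; after 30 mm it is out.
- gauge: loose setting gauge, about 0.26 kg: aluminium blade 130 (x) x 12 (y) x 36 mm (z), black tab on top at its rear (-x) end, groove on the rear of its -y face. Origin at the middle of the blade's underside; blade x -65 to +65 mm, nose at +x. It starts in the rack; in the guide its x must point along the guide's x (nose to the stop).
- gauge_foot (a point): the same point as the gauge's origin, middle of the blade's underside, with the gauge's axes (z up through the blade)
- gauge_tab (a point): centre of the gauge's black tab, 22 (x) x 12 (y) x 50 mm (z), to be pinched across y. In the gauge's frame at x -44, y 0, z +61 mm; the tab spans z 36 to 86 mm. Sliding the gauge along the gap by it takes 3 N or less when loose and about 4 to 14 N when nipped rightly, more if the hand bears down.
- hoop_a: bystander: flat steel hoop, 124 mm outside, 10 high; leave it alone
- hammer: bystander: hammer lying down; leave it alone
- spanner: bystander: spanner lying down; leave it alone
- offcut: bystander: small L-shaped steel offcut 55 x 55 x 34; leave it alone
Not all that is in view belongs to the job. What is shaped like the rack but purple is not meant. What is shaped like the gauge but turquoise is not meant.

How it is judged (in metres and radians):
On the way, in this order (a step that is already met when the one before it is completed fails the run):
1. the gauge is pulled off the rack's catch, clear of the rack (z of gauge_foot in the frame of rack above 0.1 m), for 0.05 s.
2. the gauge stands let go on the guide's bed between roller and pad, its nose at least 15 mm short of the end stop, the roller not yet nipping it (x of gauge_tab in the frame of guide below 0 m and z of gauge_foot in the frame of guide between 0.009 and 0.0155 m and y of gauge_foot in the frame of guide between -0.022 and 0.018 m and angle between gauge_foot's own z axis and vertical below 0.1 rad and angle between the x axis of gauge_foot and the x axis of guide, either way round below 0.2 rad and contact force between the fingers and gauge below 0.05 N and x of gauge_foot in the frame of guide between -0.06 and -0.005 m and contact force between gauge and roller below 1 N), for 0.2 s.
3. the cam is turned until the roller nips the standing gauge with 6 to 18 N, the gauge's nose still at least 12 mm short of the stop, nothing of the robot on the gauge (x of gauge_tab in the frame of guide below 0 m and z of gauge_foot in the frame of guide between 0.009 and 0.0155 m and y of gauge_foot in the frame of guide between -0.022 and 0.018 m and angle between gauge_foot's own z axis and vertical below 0.1 rad and angle between the x axis of gauge_foot and the x axis of guide, either way round below 0.2 rad and contact force between the fingers and gauge below 0.05 N and x of gauge_foot in the frame of guide below -0.002 m and contact force between gauge and roller between 6 and 18 N), for 0.2 s.
4. the gauge is slid towards the stop while nipped: seen with its nose 1 to 9 mm short of the stop and the roller still pressing on it (x of gauge_foot in the frame of guide between 0.001 and 0.009 m and contact force between gauge and roller above 4 N).
At the end, for the whole second after the job is handed in: The gauge stands let go and upright (within 0.1 rad) on the guide's bed between roller and pad, in line with the guide within 0.06 rad, its nose within 3.5 mm of the end stop, at rest, and the roller presses on it with 6 to 18 N (x of gauge_tab in the frame of guide below 0 m and z of gauge_foot in the frame of guide between 0.009 and 0.0155 m and y of gauge_foot in the frame of guide between -0.022 and 0.018 m and angle between gauge_foot's own z axis and vertical below 0.1 rad and angle between the x axis of gauge_foot and the x axis of guide, either way round below 0.2 rad and contact force between the fingers and gauge below 0.05 N and x of gauge_foot in the frame of guide above 0.0065 m and angle between the x axis of gauge_foot and the x axis of guide, either way round below 0.06 rad and contact force between gauge and roller between 6 and 18 N and linear speed of gauge below 0.01 m/s); the robot touches nothing.
It fails at once if a bystander is moved by more than 30 mm (distance of any of hoop_a, hammer, spanner, offcut from where it was at the start of the episode above 0.03 m).
It fails at once if the cam is forced: over 45 N between roller and gauge (contact force between gauge and roller above 45 N).
It also fails if it takes over 72 s, if anything falls off the work surface, if the arm or the gripper's body presses on something with over 40 N, if the wrist force passes 120 N, or if a joint passes its speed limit or range.

## Working session

There is one attempt and no reset: what is moved stays moved. The work goes in short steps, Python scripts to look and compute and a tool call to move; the robot and the scene stay as the last step left them, time stands still between calls to the robot, and variables do not carry over. Pictures are saved under pics/ and viewed, at most 10 in all, crops included, and the job is handed in when it is done.

Besides the shell and the picture viewer there is one more tool, called after "Request:" as name(argument=value, ...), one argument or row to a line, values as JSON. play_rows: Moves the arm, as the interface text tells. Its arguments: {"type":"object","properties":{"series":{"type":"array"},"squeeze":{"type":"number"}},"required":["series"]}

```bash
mkdir -p pics
python3 - <<'E'
from plant import manip
import cv2,numpy as np
for c in("scene","top"):
    im=manip.snapshot(c); cv2.imwrite(f"pics/{c}0.png",im)
    ci=manip.camera_info(c); print(c,ci)
    R=cv2.Rodrigues(np.array(ci["rvec"],float))[0];t=np.array(ci["tvec"],float).ravel()
    for n in("guide","roller","cam_pin","rack","gauge","hoop_a","hammer","spanner","offcut"):
        print(n,[(round(d["p"],2),np.round(R.T@(np.array(d["position"])-t),3)) for d in manip.search_frame(n,c)])
print(manip.get_obs())
E
```

```text
scene {'fx': 384.0195639910888, 'fy': 384.0195639910888, 'cx': 278.20938982090047, 'cy': 211.09473381524822, 'rvec': array([ 1.45205294,  1.79882369, -0.99218277]), 'tvec': array([ 0.09404645, -0.15774643,  1.45810922])}
guide [(0.59, array([ 0.558, -0.214,  0.01 ]))]
roller [(0.58, array([0.549, 0.235, 0.093])), (0.49, array([ 0.549, -0.23 ,  0.041]))]
cam_pin [(0.61, array([ 0.538, -0.226,  0.044]))]
rack [(0.84, array([0.254, 0.322, 0.01 ])), (0.72, array([0.647, 0.233, 0.005]))]
gauge [(0.73, array([0.65 , 0.093, 0.013])), (0.72, array([0.547, 0.234, 0.089]))]
hoop_a [(0.65, array([0.384, 0.097, 0.005]))]
hammer [(0.78, array([ 0.457, -0.446,  0.021]))]
spanner [(0.87, array([0.421, 0.471, 0.004]))]
offcut [(0.65, array([ 0.384, -0.185,  0.006]))]
top {'fx': 496.07165544457337, 'fy': 496.07165544457337, 'cx': 274.54254250962447, 'cy': 203.0100632587742, 'rvec': array([ 2.14923725, -2.19024595,  0.09136391]), 'tvec': array([0.02012095, 0.42967548, 1.30016988])}
guide [(0.6, array([ 0.522, -0.212,  0.013]))]
roller [(0.64, array([0.571, 0.241, 0.09 ]))]
cam_pin [(0.76, array([ 0.52
[... 435 characters left out ...]
0.186,  0.003]))]
{'clock': 1.0, 'joint_positions': array([ 6.25950798e+01,  2.82786337e+01,  7.70924185e+01,  2.08277907e-03,
        7.46287896e+01, -5.47188457e+00]), 'dq': array([-0.04017763, -0.14687652,  0.02845916, -0.14444934,  0.04547062,
        0.02792255]), 'effort': array([ 1.09668723e-03, -8.82048011e+01, -3.84283519e+01, -3.71294900e-04,
        5.35925683e-04, -2.27329895e-05]), 'ee_pos': array([0.23343338, 0.57975806, 0.21799919]), 'eef_rot': array([ 1.79999651e+02, -1.98403526e-03,  1.58066412e+02]), 'ft_force': array([0.15696906, 0.68553293, 0.14117605]), 'ft_torque': array([-0.01345395,  0.01023511,  0.03214208]), 'finger_force': 0.0, 'gripper_width': 0.08521505294843316}
```

View pics/scene0.png

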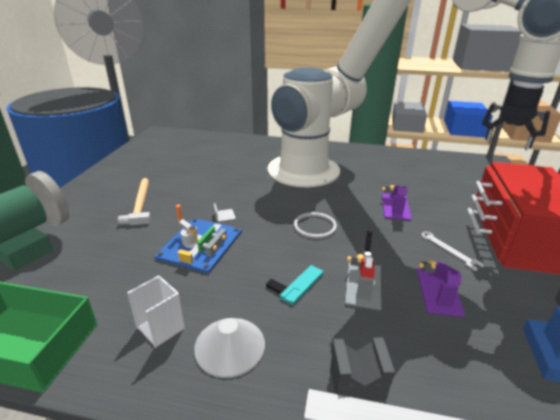

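View pics/top0.png

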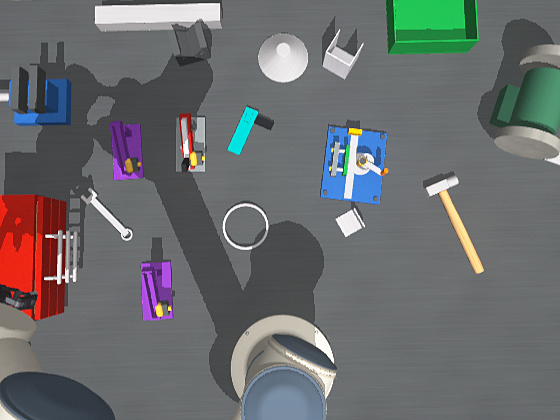

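Run:
```python
import cv2,numpy as np
s=cv2.imread("pics/scene0.png");t=cv2.imread("pics/top0.png")
r=lambda im,x,y,w,h,k:cv2.resize(im[y:y+h,x:x+w],(w*k,h*k),interpolation=cv2.INTER_CUBIC)
a=r(t,315,115,80,100,5);b=r(t,165,100,70,100,5) #
cv2.imwrite("pics/c1.png",np.hstack([a,b]))
a=r(s,150,195,100,85,4);b=r(s,330,225,70,85,4)
cv2.imwrite("pics/c2.png",np.hstack([a,b]))
```

```text
(no output)
```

View pics/c1.png

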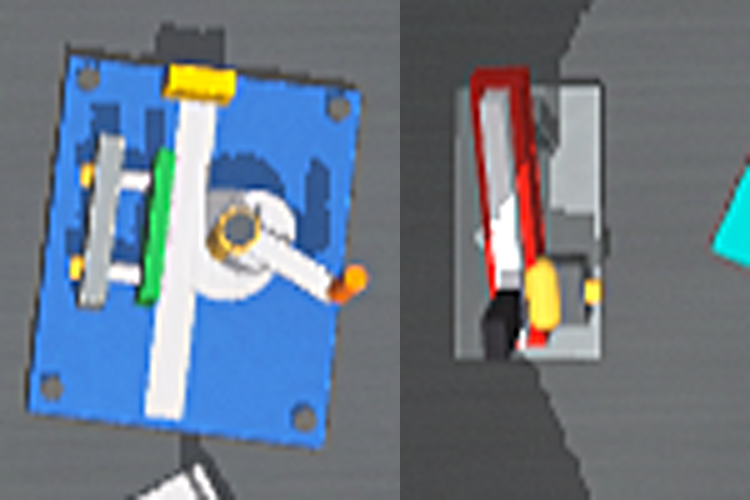

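View pics/c2.png

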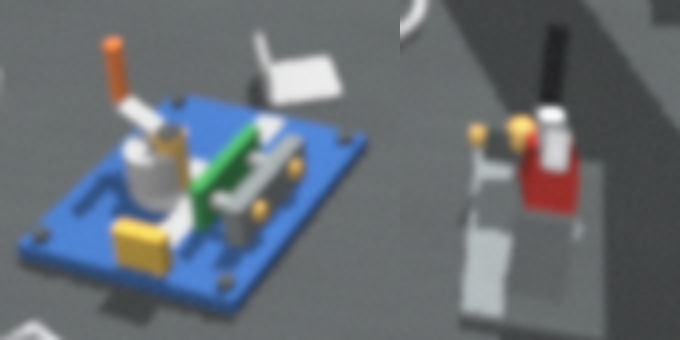

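```bash
cat > h.py <<'E'
from plant import manip
import cv2,numpy as np
from scipy.spatial.transform import Rotation as Ro
C={c:manip.camera_info(c) for c in("scene","top")}
def proj(P,c):
    i=C[c];K=np.array([[i["fx"],0,i["cx"]],[0,i["fy"],i["cy"]],[0,0,1.]])
    return cv2.projectPoints(np.atleast_2d(np.array(P,float)),np.array(i["rvec"],float),np.array(i["tvec"],float),K,None)[0][:,0]
def unproj(px,z,c):
    i=C[c];R=cv2.Rodrigues(np.array(i["rvec"],float))[0];t=np.array(i["tvec"],float).ravel()
    o=-R.T@t;d=R.T@np.array([(px[0]-i["cx"])/i["fx"],(px[1]-i["cy"])/i["fy"],1]);return o+d*(z-o[2])/d[2]
def box(x0,x1,y0,y1,z0,z1): return np.array([[x,y,z] for x in(x0,x1) for y in(y0,y1) for z in(z0,z1)])/1000
def T(x,y,yaw,z=0): # yaw deg
    M=np.eye(4);M[:3,:3]=Ro.from_euler("z",yaw,degrees=True).as_matrix();M[:3,3]=x,y,z;return M
ap=lambda M,P:np.atleast_2d(P)@M[:3,:3].T+M[:3,3]
def hullmask(P,c,s=1):
    m=np.zeros((420*4,560*4),np.uint8);h=cv2.convexHull(np.float32((proj(P,c)+.5)*4-.5)).astype(np.int32)
    cv2.fillConvexPoly(m,h,255);return cv2.resize(m,(560,420),interpolation=cv2.INTER_AREA)/255.
A=Ro.from_euler("y",-30,degrees=True).as_matrix()
def gauge_in_rack(P): return np.atleast_2d(P)@A.T+[0,0,.05]
def move(p,rpy):
    """shift cm and rotvec in tool axes from present to target"""
    o=manip.get_obs();R=Ro.from_euler("xyz",o["eef_rot"],degrees=True);Rt=Ro.from_euler("xyz",rpy,degrees=True)
    print("now",np.round(o["ee_pos"],4),np.round(o["eef_rot"],2),"xyz cm",np.round(R.inv().apply(np.array(p)-o["ee_pos"])*100,2),"w",np.round((R.inv()*Rt).as_rotvec(),4),"t",o["clock"])
E
python3 - <<'E'
from h import *
from scipy.optimize import minimize
im={c:cv2.imread(f"pics/{c}0.png") for c in C}
hs={c:cv2.cvtColor(im[c],cv2.COLOR_BGR2HSV) for c in C}
for c in C: print(c,"cam pos",-cv2.Rodrigues(np.array(C[c]["rvec"]))[0].T@C[c]["tvec"])
bed=box(-97.5,97.5,-80,80,0,12)
res={}
roi={"top":(312,110,398,215),"scene":(145,190,250,280)}
M={}
for c in C:
    x0,y0,x1,y1=roi[c];m=cv2.inRange(hs[c],(100,120,40),(125,255,255));r=np.zeros_like(m);r[y0:y1,x0:x1]=m[y0:y1,x0:x1]
    cs=np.vstack(cv2.findContours(r,0,1)[0]);h=cv2.convexHull(cs);f=np.zeros_like(r);cv2.fillConvexPoly(f,h,255);M[c]=f/255.
for cams in (["top"],["scene"],["top","scene"]):
    cost=lambda p:sum(np.abs(hullmask(ap(T(p[0]/100,p[1]/100,p[2]),bed),c)-M[c]).sum() for c in cams)
    s=minimize(cost,[53,-21.5,-6],method="Nelder-Mead",options=dict(initial_simplex=np.array([[53,-21.5,-6],[55,-21.5,-6],[53,-20,-6],[53,-21.5,-2]]),xatol=.01,fatol=.1))
    print(cams,s.x,s.fun,[M[c].sum() for c in cams])
# rack foot from top
for z in(0,.01,.015):print(z,[np.round(unproj(p,z,"top"),4)[:2] for p in((176,117),(206,117),(206,171.6),(176,171.6))])
rk=T(.606,.224,0)
# red, black region stats
for c,b in(("top",(165,100,235,200)),("scene",(330,225,400,310))):
    x0,y0,x1,y1=b
    blk=(hs[c][y0:y1,x0:x1,2]<32);red=cv2.inRange(hs[c][y0:y1,x0:x1],(0,150,60),(6,255,255))>0
    for n,m in(("blk",blk),("red",red)):
        nn,l,s,ce=cv2.connectedComponentsWithStats(m.astype(np.uint8));
        print(c,n,[(s[i]+[x0,y0,0,0,0],ce[i]+[x0,y0]) for i in range(1,nn) if s[i][4]>8])
E
```

```text
scene cam pos [1.31265947 0.17758033 0.63655441]
top cam pos [0.30764088 0.00185109 1.33447415]
['top'] [ 53.0798574  -20.26411191  -8.37134428] 112.03137254901961 [np.float64(4431.0)]
['scene'] [ 52.85991586 -20.32459601  -8.77974735] 94.71764705882353 [np.float64(2782.0)]
['top', 'scene'] [ 52.98033465 -20.30298226  -8.12083496] 236.0392156862745 [np.float64(4431.0), np.float64(2782.0)]
0 [array([0.6747, 0.2788]), array([0.673 , 0.1962]), array([0.5213, 0.1971]), array([0.5229, 0.2789])]
0.01 [array([0.672 , 0.2768]), array([0.6702, 0.1948]), array([0.5197, 0.1956]), array([0.5213, 0.2768])]
0.015 [array([0.6706, 0.2757]), array([0.6689, 0.194 ]), array([0.5189, 0.1949]), array([0.5205, 0.2757])]
top blk [(array([185, 158,   4,  12,  19]), array([187.26315789, 162.94736842]))]
top red [(array([179, 113,  15,  47, 240]), array([186.97916667, 131.83333333])), (array([191, 165,   3,   4,  10]), array([191.9, 166.8]))]
scene blk []
scene red [(array([361, 259,  13,  19, 129]), array([366.4496124, 270.5503876]))]
```

```bash
cat > ov.py <<'E'
from h import *
def draw(big,P,c,off,k,col):
    h=cv2.convexHull(np.float32(P)); 
def wire(img,B,c,x,y,k,col):
    p=(proj(B,c)+.5-[x,y])*k-.5
    for a in range(8):
        for b in(1,2,4):
            if a<a^b: cv2.line(img,tuple(int(v) for v in p[a]),tuple(int(v) for v in p[a^b]),col,1)
def overlay(im,c,x,y,w,h,k,boxes):
    o=cv2.resize(im[y:y+h,x:x+w],(w*k,h*k),interpolation=cv2.INTER_CUBIC)
    for B,col in boxes: wire(o,B,c,x,y,k,col)
    return o
blade=box(-65,65,-6,6,0,36);tab=box(-55,-33,-6,6,36,86)
E
python3 - <<'E'
from ov import *
im={c:cv2.imread(f"pics/{c}0.png") for c in C}
g=T(.530,-.203,-8.2);r=T(.596,.236,0)
th=.08
pin=np.array([60*np.cos(th-2.094),-26+60*np.sin(th-2.094)])
gb=[(ap(g,box(-97.5,97.5,-80,80,0,12)),(0,0,255)),(ap(g,box(75,85,-18,18,12,40)),(255,0,255)),(ap(g,box(-40,40,6,10,12,47)),(0,255,255)),(ap(g,box(pin[0]-6,pin[0]+6,pin[1]-6,pin[1]+6,53,99)),(255,255,0)),(ap(g,box(-1,1,-27,-25,60,78)),(0,0,255))]
rb=[(ap(r,box(-75,75,-40,40,0,10)),(0,255,255)),(ap(r,gauge_in_rack(blade)),(255,255,0)),(ap(r,gauge_in_rack(tab)),(255,0,255))]
a=np.hstack([overlay(im["top"],"top",315,115,80,100,5,gb),overlay(im["top"],"top",165,100,70,100,5,rb)])
b=np.hstack([overlay(im["scene"],"scene",150,195,100,85,4,gb),overlay(im["scene"],"scene",330,225,70,85,4,rb)])
cv2.imwrite("pics/o1.png",a);cv2.imwrite("pics/o2.png",b)
E
```

```text
(no output)
```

View pics/o1.png

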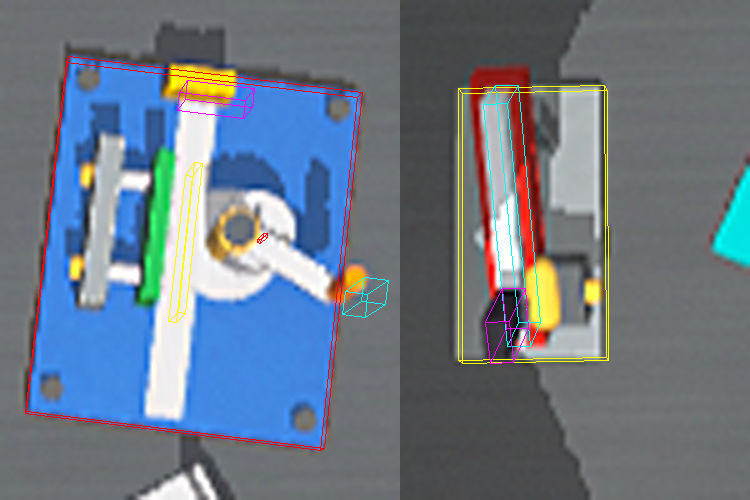

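View pics/o2.png

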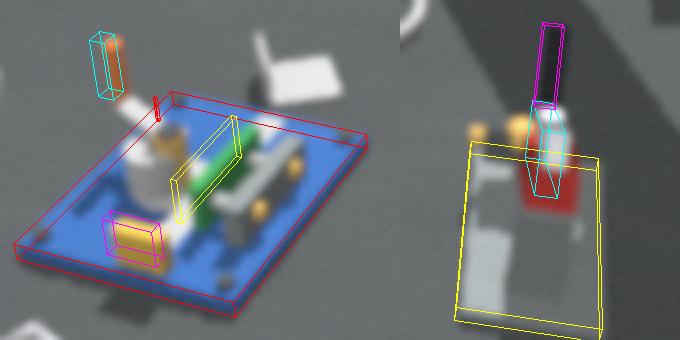

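Run:
```python
from ov import *
from scipy.optimize import minimize
im={c:cv2.imread(f"pics/{c}0.png") for c in C};hs={c:cv2.cvtColor(im[c],cv2.COLOR_BGR2HSV) for c in C}
roi={"top":{"y":(340,120,372,140),"o":(375,160,395,180),"g":(340,140,352,180)},"scene":{"y":(172,245,200,268),"o":(170,200,186,224),"g":(195,220,218,255)}}
rng={"y":((19,120,80),(32,255,255)),"o":((4,140,80),(16,255,255)),"g":((45,100,40),(85,255,255))}
M={}
for c in C:
  for k in "yog":
    m=cv2.inRange(hs[c],*rng[k]);x0,y0,x1,y1=roi[c][k];r=np.zeros_like(m);r[y0:y1,x0:x1]=m[y0:y1,x0:x1];M[c,k]=r/255.
    ys,xs=np.nonzero(r);print(c,k,len(xs),xs.mean(),ys.mean(),xs.min(),xs.max(),ys.min(),ys.max())
a=np.linspace(0,6.283,24,endpoint=False)
def parts(p):
    x,y,yaw,th,tk,pf,pt=p;g=T(x/100,y/100,yaw)
    pc=np.array([60*np.cos(th-2.094),-26+60*np.sin(th-2.094)])
    cyl=np.array([[pc[0]+6*np.cos(q),pc[1]+6*np.sin(q),z] for q in a for z in(54,99)])/1000
    return {"y":ap(g,box(75,75+tk,-18,18,12,40)),"o":ap(g,cyl),"g":ap(g,box(-40,40,pf,pf+pt,12,47))}
for cams in(["top"],["scene"],["top","scene"]):
    def cost(p):
        P=parts(p);return sum(np.abs(hullmask(P[k],c)-M[c,k]).sum() for c in cams for k in("yo" if c=="scene" else "yog"))+3*(p[2]+8.4)**2
    p0=np.array([53.7,-19.5,-8.3,.08,10,6,4]);S=[p0]+[p0+np.eye(7)[i]*[.6,.6,1,.15,4,3,2][i] for i in range(7)]
    s=minimize(cost,p0,method="Nelder-Mead",options=dict(initial_simplex=S,xatol=.005,fatol=.05,maxiter=1500));s=minimize(cost,s.x,method="Nelder-Mead",options=dict(maxiter=1200))
    print(cams,np.round(s.x,3),s.fun)
# strip mid line, z=12
for p in((315+194/5,115+105/5),(315+166.5/5,115+416/5)):print(unproj(p,.012,"top"))
# rack/gauge: blade+tab fit of y shift: dark tab pixels in scene
v=hs["scene"][225:260,355:385,2];print(v[4:22:3])
```

```text
scene y 118 184.94915254237287 256.0169491525424 179 191 250 262
scene o 45 178.35555555555555 211.2888888888889 176 180 205 218
scene g 145 205.12413793103448 238.04137931034484 198 213 226 251
top y 90 354.65555555555557 131.2888888888889 347 361 128 135
top o 21 383.42857142857144 172.0 381 387 168 175
top g 134 345.8134328358209 160.02985074626866 342 349 145 175
['top'] [ 53.862 -19.372  -8.815  -0.097  10.396  10.554   6.023] 75.11779703244575
['scene'] [ 53.913 -19.354  -8.768   0.058   3.382   9.889   4.495] 56.98715498377327
['top', 'scene'] [ 53.874 -19.434  -8.792   0.057   5.714  11.046   6.092] 146.82107207583192
[ 0.60874652 -0.20585375  0.012     ]
[ 0.43983315 -0.18553652  0.012     ]
[[ 70  71  69  70  69  71  70  70  71  71  69  69  69  68  66  67  69  70
   68  69  68  69  70  77  89 101 106 108 109 108]
 [ 69  68  70  70  69  68  70  69  69  68  66  58  49  42  44  47  50  61
   67  70  68  71  68  69  72  81  93 102 105 110]
 [ 69  70  70  69  71  68  68  69  70  68  64  52  42  38  37  43  48  59
   67  69  68  68  69  68  70  70  69  76  85  98]
 [ 68  71  70  70  71  70  69  71  71  68  59  47  40  40  41  45  54  64
   68  69  70  70  68  71  69  69  70  68  71  75]
 [ 70  69  70  69  70  70  70  70  68  67  58  44  37  38  37  46  56  64
   69  70  69  70  70  70  69  68  70  71  67  70]
 [ 69  70  70  70  68  69  69  71  68  63  52  41  40  38  40  52  62  67
   69  70  69  69  70  69  71  69  70  67  69  68]]
```

Run:
```python
from h import *
r=T(.596,.238,0)
for z in(68-8,60+90):
    p=ap(r,gauge_in_rack([-.044,0,z/1000]))[0];print(np.round(p,4));move(p,[180,30,180])
for c in("top",):
    q=[unproj((315+a/5,115+b/5),.012,c)[:2] for a,b in((70,55),(358,92),(322,447),(28,410))];q=np.array(q)
    for i in range(4):
        d=q[(i+1)%4]-q[i];print(np.degrees(np.arctan2(d[1],d[0])),np.hypot(*d))
```

```text
[0.5279 0.238  0.08  ]
now [0.2334 0.5798 0.218 ] [180.    -0.   158.07] xyz cm [-40.08 -20.7   13.8 ] w [-0.1002 -0.5172 -0.374 ] t 1.0
[0.4829 0.238  0.1579]
now [0.2334 0.5798 0.218 ] [180.    -0.   158.07] xyz cm [-35.91 -22.38   6.01] w [-0.1002 -0.5172 -0.374 ] t 1.0
-98.667248736685 0.1569401570408498
172.08072061840903 0.19434602320859548
81.6609328376969 0.15805382824726555
-8.2487823847539 0.19523997396612228
```

Request:
play_rows(
  series=[
    {"x": -18,"y": -11,"z": 0,"wx": -0.05,"wy": -0.26,"wz": -0.19},
    {"x": -18,"y": -11,"z": 0,"wx": -0.05,"wy": -0.26,"wz": -0.19},
    {"x": -18,"y": -11,"z": 0,"wx": -0.05,"wy": -0.26,"wz": -0.19},
    {"x": -35.9,"y": -22.4,"z": 4,"wx": -0.1002,"wy": -0.5172,"wz": -0.374},
    {"x": -35.9,"y": -22.4,"z": 6,"wx": -0.1002,"wy": -0.5172,"wz": -0.374},
    {"x": -35.9,"y": -22.4,"z": 6,"wx": -0.1002,"wy": -0.5172,"wz": -0.374},
    {"x": -35.9,"y": -22.4,"z": 6,"wx": -0.1002,"wy": -0.5172,"wz": -0.374},
    {"x": -35.9,"y": -22.4,"z": 6,"wx": -0.1002,"wy": -0.5172,"wz": -0.374},
    {"x": -35.9,"y": -22.4,"z": 6,"wx": -0.1002,"wy": -0.5172,"wz": -0.374},
    {"x": -35.9,"y": -22.4,"z": 6,"wx": -0.1002,"wy": -0.5172,"wz": -0.374},
  ],
)

```text
schema error: expected keys wx, wy, wz, x, y, z, gripper
```

Run:
```python
from ov import *
move([.5279,.238,.08],[180,30,180])
im={c:manip.snapshot(c) for c in C};r=T(.596,.238,0)
rb=[(ap(r,gauge_in_rack(blade)),(255,255,0)),(ap(r,gauge_in_rack(tab)),(255,0,255))]
a=overlay(im["top"],"top",155,90,90,110,5,rb);b=overlay(im["scene"],"scene",320,190,80,110,5,rb)
cv2.imwrite("pics/o3.png",np.hstack([a,b[:550]])[:600,:800])
```

```text
now [0.2334 0.5798 0.218 ] [180.    -0.   158.07] xyz cm [-40.08 -20.7   13.8 ] w [-0.1002 -0.5172 -0.374 ] t 1.0
```

View pics/o3.png

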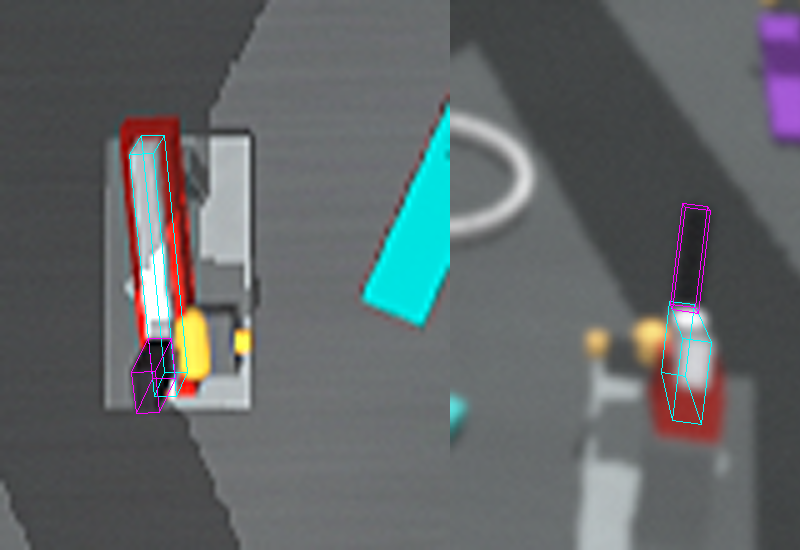

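The overlay matches the tab in both views (top crop ~152,375; scene crop ~697,258), so the grasp pose is good to about 2 mm.

Request:
play_rows(
  series=[
    {"x": -18,"y": -11,"z": 0,"wx": -0.05,"wy": -0.26,"wz": -0.19,"gripper": 0},
    {"x": -18,"y": -11,"z": 0,"wx": -0.05,"wy": -0.26,"wz": -0.19,"gripper": 0},
    {"x": -18,"y": -11,"z": 0,"wx": -0.05,"wy": -0.26,"wz": -0.19,"gripper": 0},
    {"x": -35.9,"y": -22.4,"z": 4,"wx": -0.1002,"wy": -0.5172,"wz": -0.374,"gripper": 0},
    {"x": -35.9,"y": -22.4,"z": 6,"wx": -0.1002,"wy": -0.5172,"wz": -0.374,"gripper": 0},
    {"x": -35.9,"y": -22.4,"z": 6,"wx": -0.1002,"wy": -0.5172,"wz": -0.374,"gripper": 0},
    {"x": -35.9,"y": -22.4,"z": 6,"wx": -0.1002,"wy": -0.5172,"wz": -0.374,"gripper": 0},
    {"x": -35.9,"y": -22.4,"z": 6,"wx": -0.1002,"wy": -0.5172,"wz": -0.374,"gripper": 0},
    {"x": -35.9,"y": -22.4,"z": 6,"wx": -0.1002,"wy": -0.5172,"wz": -0.374,"gripper": 0},
    {"x": -35.9,"y": -22.4,"z": 6,"wx": -0.1002,"wy": -0.5172,"wz": -0.374,"gripper": 0},
    {"x": -35.9,"y": -22.4,"z": 6,"wx": -0.1002,"wy": -0.5172,"wz": -0.374,"gripper": 0},
  ],
)

```text
clock: 2.2
ee_pos: [0.4831, 0.2373, 0.158]
eef_rot: [180.0, 30.0, 179.9]
ft_force: [0.2, 0.5, 0.9]
gripper_width: 0.0855
finger_force: 0.0
```

Run:
```python
from h import *
move([.5279,.238,.08],[180,30,180])
print(manip.get_obs()["ft_force"])
```

```text
now [0.4831 0.2373 0.158 ] [179.99  30.   179.89] xyz cm [0.02 0.07 9.  ] w [-0.0008 -0.     -0.0017] t 2.2
[0.16662276 0.50770449 0.91599587]
```

Request:
play_rows(
  series=[
    {"x": 0,"y": 0.07,"z": 4,"wx": 0,"wy": 0,"wz": 0,"gripper": 0},
    {"x": 0,"y": 0.07,"z": 7,"wx": 0,"wy": 0,"wz": 0,"gripper": 0},
    {"x": 0,"y": 0.07,"z": 9,"wx": 0,"wy": 0,"wz": 0,"gripper": 0},
    {"x": 0,"y": 0.07,"z": 9,"wx": 0,"wy": 0,"wz": 0,"gripper": 0.6},
    {"x": 0,"y": 0.07,"z": 9,"wx": 0,"wy": 0,"wz": 0,"gripper": 0.6},
    {"x": 0,"y": 0.07,"z": 9,"wx": 0,"wy": 0,"wz": 0,"gripper": 0.7},
    {"x": 0,"y": 0.07,"z": 9,"wx": 0,"wy": 0,"wz": 0,"gripper": 1},
    {"x": 0,"y": 0.07,"z": 9,"wx": 0,"wy": 0,"wz": 0,"gripper": 1},
    {"x": 0,"y": 0.07,"z": 9,"wx": 0,"wy": 0,"wz": 0,"gripper": 1},
    {"x": 0,"y": 0.07,"z": 9,"wx": 0,"wy": 0,"wz": 0,"gripper": 1},
  ],
  squeeze=25,
)

```text
clock: 3.2
ee_pos: [0.5277, 0.2387, 0.0806]
eef_rot: [180.0, 30.0, 180.0]
ft_force: [-6.2, 0.5, 10.0]
gripper_width: 0.0107
finger_force: 29.4
```

Request:
play_rows(
  series=[
    {"x": 0,"y": 0,"z": 0,"wx": 0,"wy": 0,"wz": 0,"gripper": 1},
    {"x": 0,"y": 0,"z": 0,"wx": 0,"wy": 0,"wz": 0,"gripper": 1},
    {"x": 0,"y": 0,"z": -0.3,"wx": 0,"wy": 0,"wz": 0,"gripper": 1},
    {"x": 0,"y": 0,"z": -0.6,"wx": 0,"wy": 0,"wz": 0,"gripper": 1},
    {"x": 0,"y": 0,"z": -0.6,"wx": 0,"wy": 0,"wz": 0,"gripper": 1},
  ],
  squeeze=80,
)

```text
clock: 3.7
ee_pos: [0.5248, 0.2388, 0.0857]
eef_rot: [180.0, 30.0, 180.0]
ft_force: [1.0, 1.6, -0.2]
gripper_width: 0.0094
finger_force: 78.9
```

Request:
play_rows(
  series=[
    {"x": 0,"y": 0,"z": -0.4,"wx": 0,"wy": 0,"wz": 0,"gripper": 1},
    {"x": 0,"y": 0,"z": -0.4,"wx": 0,"wy": 0,"wz": 0,"gripper": 1},
  ],
)

```text
clock: 3.9
ee_pos: [0.5228, 0.2387, 0.0891]
eef_rot: [180.0, 30.0, -180.0]
ft_force: [-0.9, 2.5, 0.3]
gripper_width: 0.0097
finger_force: 79.1
```

Run:
```python
from ov import *
im={c:manip.snapshot(c) for c in C};r=T(.596,.238,0)
print(manip.get_obs()["ft_torque"])
a=overlay(im["top"],"top",155,90,80,110,5,[]);b=overlay(im["scene"],"scene",320,190,80,110,5,[])
cv2.imwrite("pics/o4.png",np.hstack([a,b]))
```

```text
[0.5287217  0.15567862 0.25967901]
```

View pics/o4.png

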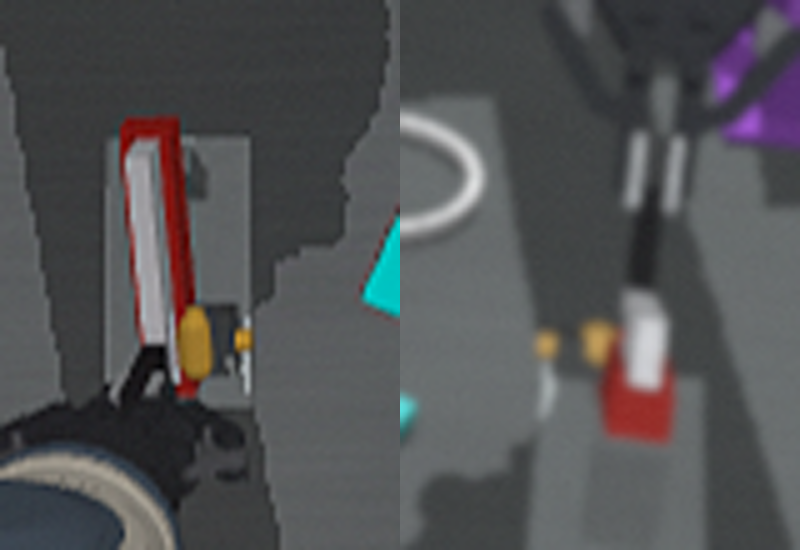

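Run:
```python
from h import *
R=Ro.from_euler("xyz",[180,30,180],degrees=True);p=np.array([.5228,.2387,.0891])
for d in(-.019-.008,-.008,0,.011):
    print(d,[np.round((proj(p+R.apply([0,0,d]),"scene")[0]+.5-[320,190])*5) for _ in[0]])
r=T(.596,.238,0)
for dz in(0,.01,.015):
    for q in([-.044,0,.086],[-.044,0,.036],[.065,0,.036],[.065,0,0]):
        P=ap(r,gauge_in_rack(np.array(q)+[0,0,dz]));print(dz,q,np.round((proj(P,"scene")[0]+.5-[320,190])*5),np.round((proj(P,"top")[0]+.5-[155,90])*5))
```

```text
-0.027 [array([251., 184.])]
-0.008 [array([247., 223.])]
0 [array([245., 239.])]
0.011 [array([242., 262.])]
0 [-0.044, 0, 0.086] [247. 208.] [146. 393.]
0 [-0.044, 0, 0.036] [235. 309.] [162. 359.]
0 [0.065, 0, 0.036] [247. 341.] [142. 155.]
0 [0.065, 0, 0] [238. 423.] [153. 136.]
0.01 [-0.044, 0, 0.086] [250. 187.] [143. 400.]
0.01 [-0.044, 0, 0.036] [237. 289.] [159. 366.]
0.01 [0.065, 0, 0.036] [250. 318.] [138. 160.]
0.01 [0.065, 0, 0] [240. 400.] [150. 141.]
0.015 [-0.044, 0, 0.086] [251. 177.] [141. 404.]
0.015 [-0.044, 0, 0.036] [239. 279.] [158. 369.]
0.015 [0.065, 0, 0.036] [252. 306.] [137. 163.]
0.015 [0.065, 0, 0] [242. 389.] [149. 144.]
```

Request:
play_rows(
  series=[
    {"x": 0,"y": 0,"z": -1,"wx": 0,"wy": 0,"wz": 0,"gripper": 1},
    {"x": 0,"y": 0,"z": -2.5,"wx": 0,"wy": 0,"wz": 0,"gripper": 1},
    {"x": 0,"y": 0,"z": -5,"wx": 0,"wy": 0,"wz": 0,"gripper": 1},
    {"x": 0,"y": 0,"z": -8,"wx": 0,"wy": 0,"wz": 0,"gripper": 1},
    {"x": 0,"y": 0,"z": -11,"wx": 0,"wy": 0,"wz": 0,"gripper": 1},
    {"x": 0,"y": 0,"z": -12,"wx": 0,"wy": 0,"wz": 0,"gripper": 1},
    {"x": 0,"y": 0,"z": -12,"wx": 0,"wy": 0,"wz": 0,"gripper": 1},
  ],
)

```text
clock: 4.7
ee_pos: [0.4627, 0.2386, 0.1934]
eef_rot: [180.0, 30.1, 180.0]
ft_force: [0.6, -0.1, -2.0]
gripper_width: 0.0095
finger_force: 78.8
```

Run:
```python
from h import *
g=T(.5385,-.1945,-8.3)
for z in(.18,):
    p=ap(g,[-.022-.044,-.003,z])[0];print(p);move(p,[180,0,171.7])
print(manip.get_obs()["ft_torque"])
```

```text
[ 0.47275823 -0.18794107  0.18      ]
now [0.4627 0.2386 0.1934] [179.97  30.09 179.99] xyz cm [ -0.2  -42.66   1.65] w [0.0386 0.5243 0.1415] t 4.7
[-0.04206549  0.60225584 -0.0080004 ]
```

Request:
play_rows(
  series=[
    {"x": -0.2,"y": -42.7,"z": 1.6,"wx": 0.0386,"wy": 0.5243,"wz": 0.1415,"gripper": 1},
    {"x": -0.2,"y": -42.7,"z": 1.6,"wx": 0.0386,"wy": 0.5243,"wz": 0.1415,"gripper": 1},
    {"x": -0.2,"y": -42.7,"z": 1.6,"wx": 0.0386,"wy": 0.5243,"wz": 0.1415,"gripper": 1},
    {"x": -0.2,"y": -42.7,"z": 1.6,"wx": 0.0386,"wy": 0.5243,"wz": 0.1415,"gripper": 1},
    {"x": -0.2,"y": -42.7,"z": 1.6,"wx": 0.0386,"wy": 0.5243,"wz": 0.1415,"gripper": 1},
    {"x": -0.2,"y": -42.7,"z": 1.6,"wx": 0.0386,"wy": 0.5243,"wz": 0.1415,"gripper": 1},
    {"x": -0.2,"y": -42.7,"z": 1.6,"wx": 0.0386,"wy": 0.5243,"wz": 0.1415,"gripper": 1},
    {"x": -0.2,"y": -42.7,"z": 1.6,"wx": 0.0386,"wy": 0.5243,"wz": 0.1415,"gripper": 1},
    {"x": -0.2,"y": -42.7,"z": 1.6,"wx": 0.0386,"wy": 0.5243,"wz": 0.1415,"gripper": 1},
    {"x": -0.2,"y": -42.7,"z": 1.6,"wx": 0.0386,"wy": 0.5243,"wz": 0.1415,"gripper": 1},
    {"x": -0.2,"y": -42.7,"z": 1.6,"wx": 0.0386,"wy": 0.5243,"wz": 0.1415,"gripper": 1},
    {"x": -0.2,"y": -42.7,"z": 1.6,"wx": 0.0386,"wy": 0.5243,"wz": 0.1415,"gripper": 1},
  ],
)

```text
clock: 5.9
ee_pos: [0.4718, -0.1895, 0.1781]
eef_rot: [-179.9, -0.2, 171.5]
ft_force: [-0.5, 0.4, -3.8]
gripper_width: 0.0098
finger_force: 78.9
```

```bash
cat > m.py <<'E'
from ov import *
def held(tcp,yaw,dz=.060,dx=-.044): # gauge frame from tcp with tool down
    M=T(0,0,yaw-180);M[:3,3]=np.array(tcp)-M[:3,:3]@[dx,0,dz];return M
E
python3 - <<'E'
from m import *
o=manip.get_obs();move(o["ee_pos"],[180,0,171.7])
im={c:manip.snapshot(c) for c in C}
G=held(o["ee_pos"],171.7);b=[(ap(G,blade),(255,255,0)),(ap(G,tab),(255,0,255))]
a=overlay(im["top"],"top",315,100,80,110,5,b);bb=overlay(im["scene"],"scene",145,170,100,110,4,b)
cv2.imwrite("pics/o5.png",np.hstack([a,cv2.copyMakeBorder(bb,0,110,0,0,0)]))
E
```

```text
now [ 0.4718 -0.1895  0.1781] [-179.92   -0.25  171.53] xyz cm [0. 0. 0.] w [-0.0013 -0.0044 -0.0029] t 5.9
```

View pics/o5.png

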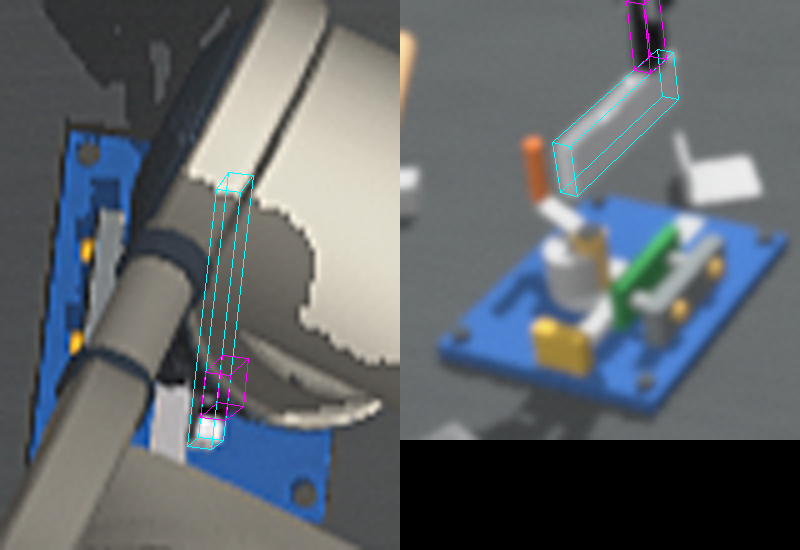

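Run:
```python
from h import *
g=T(.5385,-.1945,-8.3)
p=ap(g,[-.066,-.0035,.080])[0];print(p);move(p,[180,0,171.7])
```

```text
[ 0.47268605 -0.18843583  0.08      ]
now [ 0.4721 -0.188   0.1788] [-179.95   -0.2   171.68] xyz cm [-0.1  -0.02  9.87] w [-0.0009 -0.0035 -0.0004] t 6.0
```

Request:
play_rows(
  series=[
    {"x": -0.05,"y": -0.02,"z": 3,"wx": 0,"wy": 0,"wz": 0,"gripper": 1},
    {"x": -0.05,"y": -0.02,"z": 6,"wx": 0,"wy": 0,"wz": 0,"gripper": 1},
    {"x": -0.05,"y": -0.02,"z": 8,"wx": 0,"wy": 0,"wz": 0,"gripper": 1},
    {"x": -0.05,"y": -0.02,"z": 9.3,"wx": 0,"wy": 0,"wz": 0,"gripper": 1},
    {"x": -0.05,"y": -0.02,"z": 9.8,"wx": 0,"wy": 0,"wz": 0,"gripper": 1},
    {"x": -0.05,"y": -0.02,"z": 9.8,"wx": 0,"wy": 0,"wz": 0,"gripper": 1},
  ],
)

```text
clock: 6.6
ee_pos: [0.4726, -0.188, 0.0813]
eef_rot: [-180.0, -0.2, 171.7]
ft_force: [0.2, -0.6, -1.9]
gripper_width: 0.0097
finger_force: 78.8
```

Request:
play_rows(
  series=[
    {"x": 0,"y": 0,"z": 0.25,"wx": 0,"wy": 0,"wz": 0,"gripper": 1},
    {"x": 0,"y": 0,"z": 0.5,"wx": 0,"wy": 0,"wz": 0,"gripper": 1},
    {"x": 0,"y": 0,"z": 0.5,"wx": 0,"wy": 0,"wz": 0,"gripper": 1},
  ],
)

```text
clock: 6.9
ee_pos: [0.473, -0.1888, 0.077]
eef_rot: [-179.9, -0.1, 171.7]
ft_force: [0.2, 0.1, -3.1]
gripper_width: 0.0094
finger_force: 78.8
```

Request:
play_rows(
  series=[
    {"x": 0,"y": 0,"z": 0.2,"wx": 0,"wy": 0,"wz": 0,"gripper": 1},
    {"x": 0,"y": 0,"z": 0.2,"wx": 0,"wy": 0,"wz": 0,"gripper": 1},
  ],
)

```text
clock: 7.1
ee_pos: [0.4728, -0.1888, 0.0748]
eef_rot: [-180.0, -0.1, 171.7]
ft_force: [0.3, 0.3, -2.4]
gripper_width: 0.0095
finger_force: 78.8
```

Request:
play_rows(
  series=[
    {"x": 0,"y": 0,"z": 0.15,"wx": 0,"wy": 0,"wz": 0,"gripper": 1},
    {"x": 0,"y": 0,"z": 0.15,"wx": 0,"wy": 0,"wz": 0,"gripper": 1},
  ],
)

```text
clock: 7.3
ee_pos: [0.4729, -0.1888, 0.0735]
eef_rot: [-179.9, -0.1, 171.7]
ft_force: [-2.3, 0.4, 2.5]
gripper_width: 0.0089
finger_force: 79.6
```

Request:
play_rows(
  series=[
    {"x": 0,"y": 0,"z": 0.02,"wx": 0,"wy": 0,"wz": 0,"gripper": 0.8},
    {"x": 0,"y": 0,"z": 0.02,"wx": 0,"wy": 0,"wz": 0,"gripper": 0.7},
    {"x": 0,"y": 0,"z": 0.02,"wx": 0,"wy": 0,"wz": 0,"gripper": 0.55},
    {"x": 0,"y": 0,"z": -0.1,"wx": 0,"wy": 0,"wz": 0,"gripper": 0.4},
    {"x": 0,"y": 0,"z": -0.1,"wx": 0,"wy": 0,"wz": 0,"gripper": 0.4},
    {"x": 0,"y": 0,"z": -2,"wx": 0,"wy": 0,"wz": 0,"gripper": 0.4},
    {"x": 0,"y": 0,"z": -6,"wx": 0,"wy": 0,"wz": 0,"gripper": 0.4},
    {"x": 0,"y": 0,"z": -10,"wx": 0,"wy": 0,"wz": 0,"gripper": 0.3},
    {"x": 0,"y": 0,"z": -12,"wx": 0,"wy": 0,"wz": 0,"gripper": 0.3},
  ],
  squeeze=20,
)

```text
clock: 8.2
ee_pos: [0.4739, -0.1891, 0.1964]
eef_rot: [-179.9, 0.1, 171.7]
ft_force: [0.1, -0.5, -1.0]
gripper_width: 0.0599
finger_force: 0.0
```

Run:
```python
from m import *
o=manip.get_obs();print(o["ft_force"],o["clock"])
c="scene";im=manip.snapshot(c);cv2.imwrite("pics/s6.png",im)
# fit upright gauge in scene: tab dark mask + blade; report errors by shift
G=held([.4729,-.1888,.0728],171.7)
for P,n in((tab,"tab"),(blade,"blade")):
    pr=proj(ap(G,P),c);print(n,pr.min(0),pr.max(0))
x0,y0,x1,y1=[int(v) for v in(*proj(ap(G,tab),c).min(0)-8,*proj(ap(G,tab),c).max(0)+8)]
print(x0,y0);print(cv2.cvtColor(im,cv2.COLOR_BGR2GRAY)[y0:y1:3,x0:x1])
g=T(.5385,-.1945,-8.3)
th=.06;ph=th-2.094;p=ap(g,[.06*np.cos(ph),-.026+.06*np.sin(ph),.15])[0];print(p);move(p,[180,0,171.7-90]);move(p,[180,0,171.7+90])
```

```text
[ 0.08309388 -0.53678168 -0.98439526] 8.2
tab [205.19331971 201.70096877] [214.53253954 221.85483324]
blade [188.02619024 215.2029481 ] [217.20592558 252.75064002]
197 193
[[111 111 109 111 110 109 109 110 109 111 110 109 110 111 109 110 110 109
  109 109 110 109 111 108 110]
 [112 108 112 110 111 111 112 111 112 110 111 109 112 111 111 111 110 110
  109 108 109 110 109 109 110]
 [109 109 109 109 111 109 109 108 109 109 108 109 109 109 109 110 108 108
  109 107 110 110 108 109 109]
 [107 109 110 109 107 108 108 109 109 107 104  99  90  84  86  93 110 124
  124 115 109 110 110 110 109]
 [107 109 107 108 109 108 107 107  99  84  63  51  43  36  35  62 117 166
  179 150 119 110 108 110 110]
 [106 107 107 108 108 106 107 103  91  65  36  28  24  21  19  38  83 138
  178 179 145 117 112 113 113]
 [108 109 107 107 108 108 108 107  95  73  48  27  25  20  23  31  57 101
  149 178 193 200 206 214 221]
 [108 108 110 109 109 108 108 109 101  83  55  31  28  19  18  26  43  78
  110 139 176 213 228 232 231]
 [110 111 110 108 109 109 109 109 103  87  61  36  25  26  24  31  72 125
  160 165 171 203 226 231 232]
 [117 124 124 123 120 121 119 119 116 107  91  69  57  50  57  79 105 123
  130 135 143 166 186 189 181]
 [126 125 126 125 128 131 146 173 196 203 194 180 163 144 133 130 134 134
  132 133 136 141 138 128 118]
 [133 127 131 145 177 214 229 226 206 187 171 153 141 140 144 146 142 136
  135 151 188 214 209 181 148]]
[ 0.50046987 -0.26947294  0.15      ]
now [ 0.4748 -0.1895  0.1982] [-179.83    0.25  171.7 ] xyz cm [-3.68 -7.53  4.86] w [1.2000e-03 5.7000e-03 1.5708e+00] t 8.25
now [ 0.4748 -0.1895  0.1982] [-179.83    0.25  171.7 ] xyz cm [-3.68 -7.53  4.86] w [-5.7000e-03  1.2000e-03 -1.5708e+00] t 8.25
```

Run:
```python
from h import *
print(manip.get_obs()["joint_positions"])
move([.5005,-.2695,.15],[180,0,98.7])
```

```text
[-2.84089599e+01  2.03424974e+01  9.46662690e+01 -7.80722279e-02
  6.46981648e+01 -1.10076124e+02]
now [ 0.4748 -0.1895  0.1982] [-179.83    0.25  171.7 ] xyz cm [-3.68 -7.53  4.86] w [3.0000e-04 5.6000e-03 1.2741e+00] t 8.25
```

Request:
play_rows(
  series=[
    {"x": -3.7,"y": -7.5,"z": 0,"wx": 0,"wy": 0.0056,"wz": 1.274,"gripper": 0.2},
    {"x": -3.7,"y": -7.5,"z": 0,"wx": 0,"wy": 0.0056,"wz": 1.274,"gripper": 0.2},
    {"x": -3.7,"y": -7.5,"z": 2,"wx": 0,"wy": 0.0056,"wz": 1.274,"gripper": 0.2},
    {"x": -3.7,"y": -7.5,"z": 3,"wx": 0,"wy": 0.0056,"wz": 1.274,"gripper": 0.2},
    {"x": -3.7,"y": -7.5,"z": 4,"wx": 0,"wy": 0.0056,"wz": 1.274,"gripper": 0.2},
    {"x": -3.7,"y": -7.5,"z": 4.8,"wx": 0,"wy": 0.0056,"wz": 1.274,"gripper": 0.2},
    {"x": -3.7,"y": -7.5,"z": 4.8,"wx": 0,"wy": 0.0056,"wz": 1.274,"gripper": 0.2},
    {"x": -3.7,"y": -7.5,"z": 4.8,"wx": 0,"wy": 0.0056,"wz": 1.274,"gripper": 0.2},
    {"x": -3.7,"y": -7.5,"z": 4.8,"wx": 0,"wy": 0.0056,"wz": 1.274,"gripper": 0.2},
    {"x": -3.7,"y": -7.5,"z": 4.8,"wx": 0,"wy": 0.0056,"wz": 1.274,"gripper": 0.2},
    {"x": -3.7,"y": -7.5,"z": 4.8,"wx": 0,"wy": 0.0056,"wz": 1.274,"gripper": 0.2},
  ],
)

```text
clock: 9.35
ee_pos: [0.4986, -0.2682, 0.1451]
eef_rot: [-179.7, -0.2, 98.8]
ft_force: [0.2, -0.6, -0.4]
gripper_width: 0.0683
finger_force: 0.0
```

Run:
```python
from h import *
move([.5005,-.2695,.072],[180,0,98.7])
```

```text
now [ 0.4986 -0.2682  0.1451] [-179.72   -0.23   98.85] xyz cm [-0.19  0.2   7.31] w [-0.005  -0.0041  0.0026] t 9.35
```

Request:
play_rows(
  series=[
    {"x": -0.1,"y": 0.1,"z": 3,"wx": 0,"wy": 0,"wz": 0,"gripper": 0.2},
    {"x": -0.1,"y": 0.1,"z": 5.5,"wx": 0,"wy": 0,"wz": 0,"gripper": 0.2},
    {"x": -0.1,"y": 0.1,"z": 7.2,"wx": 0,"wy": 0,"wz": 0,"gripper": 0.2},
    {"x": -0.1,"y": 0.1,"z": 7.2,"wx": 0,"wy": 0,"wz": 0,"gripper": 0.6},
    {"x": -0.1,"y": 0.1,"z": 7.2,"wx": 0,"wy": 0,"wz": 0,"gripper": 0.7},
    {"x": -0.1,"y": 0.1,"z": 7.2,"wx": 0,"wy": 0,"wz": 0,"gripper": 0.75},
    {"x": -0.1,"y": 0.1,"z": 7.2,"wx": 0,"wy": 0,"wz": 0,"gripper": 0.8},
    {"x": -0.1,"y": 0.1,"z": 7.2,"wx": 0,"wy": 0,"wz": 0,"gripper": 1},
    {"x": -0.1,"y": 0.1,"z": 7.2,"wx": 0,"wy": 0,"wz": 0,"gripper": 1},
  ],
  squeeze=25,
)

```text
clock: 10.25
ee_pos: [0.4997, -0.2693, 0.0742]
eef_rot: [-179.8, -0.2, 98.7]
ft_force: [-3.4, -1.9, 6.8]
gripper_width: 0.0101
finger_force: 24.4
```

Run:
```python
from h import *
o=manip.get_obs();print(o["ee_pos"],o["eef_rot"],o["ft_force"],o["ft_torque"],o["gripper_width"],o["finger_force"])
```

```text
[ 0.4997031  -0.269331    0.07415792] [-1.79764881e+02 -1.54558160e-01  9.87156545e+01] [-3.40708841 -1.87956922  6.83259311] [-0.27846231  0.51215358  0.02444216] 0.010127551649933992 24.379433691501617
```

```bash
cat > arc.py <<'E'
from h import *
g=T(.5385,-.1945,-8.3)
def pinw(th,z=.0742): ph=th-2.094;return ap(g,[.06*np.cos(ph),-.026+.06*np.sin(ph),z])[0]
def thof(p):
    q=(np.linalg.inv(g)@np.r_[p,1])[:3];d=q[:2]-[0,-.026];return np.arctan2(d[1],d[0])+2.094,np.hypot(*d)*1000
def rows(ths,base=None):
    o=manip.get_obs();R=Ro.from_euler("xyz",o["eef_rot"],degrees=True)
    b=o["ee_pos"] if base is None else np.array(base)
    print("th,r now",thof(o["ee_pos"]),"F",np.round(o["ft_force"],2),"t",o["clock"])
    for th in ths: print(round(th,3),np.round(R.inv().apply(pinw(th,b[2])-b)*100,2))
E
python3 -c "
from arc import *
rows(np.arange(.2,1.11,.1))"
```

```text
th,r now (np.float64(0.048223406905950394), np.float64(60.325731767117425)) F [-3.41 -1.88  6.83] t 10.25
0.2 [-0.56  0.72 -0.  ]
0.3 [-0.88  1.23 -0.01]
0.4 [-1.16  1.76 -0.01]
0.5 [-1.37  2.32 -0.01]
0.6 [-1.53  2.9  -0.02]
0.7 [-1.63  3.49 -0.02]
0.8 [-1.68  4.09 -0.02]
0.9 [-1.66  4.69 -0.02]
1.0 [-1.58  5.28 -0.03]
1.1 [-1.44  5.86 -0.03]
```

Request:
play_rows(
  series=[
    {"x": -0.25,"y": 0.3,"z": 0,"wx": 0,"wy": 0,"wz": 0,"gripper": 1},
    {"x": -0.56,"y": 0.72,"z": 0,"wx": 0,"wy": 0,"wz": 0,"gripper": 1},
    {"x": -0.88,"y": 1.23,"z": 0,"wx": 0,"wy": 0,"wz": 0,"gripper": 1},
    {"x": -1.16,"y": 1.76,"z": 0,"wx": 0,"wy": 0,"wz": 0,"gripper": 1},
    {"x": -1.37,"y": 2.32,"z": 0,"wx": 0,"wy": 0,"wz": 0,"gripper": 1},
    {"x": -1.53,"y": 2.9,"z": 0,"wx": 0,"wy": 0,"wz": 0,"gripper": 1},
    {"x": -1.53,"y": 2.9,"z": 0,"wx": 0,"wy": 0,"wz": 0,"gripper": 1},
  ],
)

```text
clock: 10.95
ee_pos: [0.5314, -0.2811, 0.0741]
eef_rot: [-179.8, -0.1, 98.7]
ft_force: [-0.8, -7.3, 5.1]
gripper_width: 0.0105
finger_force: 24.8
```

```bash
python3 -c "
from arc import *
rows(np.arange(.7,1.31,.1))"
```

```text
th,r now (np.float64(0.6134110880325867), np.float64(60.95464415450517)) F [-0.84 -7.31  5.09] t 10.95
0.7 [ 0.01  0.53 -0.  ]
0.8 [-0.03  1.13 -0.  ]
0.9 [-0.02  1.73 -0.01]
1.0 [ 0.06  2.32 -0.01]
1.1 [ 0.2   2.91 -0.01]
1.2 [ 0.39  3.48 -0.01]
1.3 [ 0.64  4.02 -0.01]
```

```bash
sed -i 's/-\.026/-.0272/g' arc.py; python3 -c "
from arc import *
rows(np.arange(.7,1.31,.1))"
```

```text
th,r now (np.float64(0.6152200386955318), np.float64(59.759621046923264)) F [-0.84 -7.31  5.09] t 10.95
0.7 [-0.11  0.5  -0.  ]
0.8 [-0.15  1.1  -0.  ]
0.9 [-0.13  1.69 -0.01]
1.0 [-0.05  2.29 -0.01]
1.1 [ 0.08  2.87 -0.01]
1.2 [ 0.28  3.44 -0.01]
1.3 [ 0.53  3.99 -0.01]
```

Request:
play_rows(
  series=[
    {"x": -0.2,"y": 0.5,"z": 0,"wx": 0,"wy": 0,"wz": 0,"gripper": 1},
    {"x": -0.24,"y": 1.1,"z": 0,"wx": 0,"wy": 0,"wz": 0,"gripper": 1},
    {"x": -0.22,"y": 1.7,"z": 0,"wx": 0,"wy": 0,"wz": 0,"gripper": 1},
    {"x": -0.14,"y": 2.3,"z": 0,"wx": 0,"wy": 0,"wz": 0,"gripper": 1},
    {"x": -0.14,"y": 2.3,"z": 0,"wx": 0,"wy": 0,"wz": 0,"gripper": 1},
  ],
)

```text
clock: 11.45
ee_pos: [0.5545, -0.2784, 0.074]
eef_rot: [-179.8, -0.1, 98.7]
ft_force: [0.8, -3.4, 5.6]
gripper_width: 0.0107
finger_force: 25.0
```

```bash
python3 -c "
from arc import *
rows(np.arange(1.1,1.61,.1))"
```

```text
th,r now (np.float64(1.003743354711438), np.float64(60.363198396272566)) F [ 0.78 -3.4   5.57] t 11.45
1.1 [ 0.17  0.56 -0.  ]
1.2 [ 0.36  1.12 -0.  ]
1.3 [ 0.61  1.67 -0.  ]
1.4 [ 0.92  2.19 -0.01]
1.5 [ 1.27  2.67 -0.01]
1.6 [ 1.67  3.12 -0.01]
```

Request:
play_rows(
  series=[
    {"x": 0.07,"y": 0.28,"z": 0,"wx": 0,"wy": 0,"wz": 0,"gripper": 1},
    {"x": 0.15,"y": 0.56,"z": 0,"wx": 0,"wy": 0,"wz": 0,"gripper": 1},
    {"x": 0.24,"y": 0.84,"z": 0,"wx": 0,"wy": 0,"wz": 0,"gripper": 1},
    {"x": 0.34,"y": 1.12,"z": 0,"wx": 0,"wy": 0,"wz": 0,"gripper": 1},
  ],
)

```text
clock: 11.85
ee_pos: [0.5643, -0.2736, 0.0739]
eef_rot: [-179.8, -0.1, 98.7]
ft_force: [-4.1, -7.2, 5.0]
gripper_width: 0.0105
finger_force: 25.0
```

```bash
cat >> arc.py <<'E'
def st():
    o=manip.get_obs();th,r=thof(o["ee_pos"]);a=th-2.094-np.radians(8.3);F=o["ft_force"]
    print("th %.3f r %.2f Ft %.2f Fr %.2f"%(th,r,-F[0]*np.sin(a)+F[1]*np.cos(a),F[0]*np.cos(a)+F[1]*np.sin(a)),np.round(F,1),o["clock"])
E
python3 -c "
from arc import *
st();rows(np.arange(1.25,1.61,.05))"
```

```text
th 1.186 r 60.08 Ft -7.14 Fr 4.18 [-4.1 -7.2  5. ] 11.85
th,r now (np.float64(1.1864430965536), np.float64(60.081876284371816)) F [-4.13 -7.17  4.97] t 11.85
1.25 [ 0.16  0.35 -0.  ]
1.3 [ 0.29  0.62 -0.  ]
1.35 [ 0.43  0.88 -0.  ]
1.4 [ 0.59  1.14 -0.  ]
1.45 [ 0.76  1.38 -0.  ]
1.5 [ 0.94  1.62 -0.  ]
1.55 [ 1.14  1.85 -0.01]
1.6 [ 1.34  2.07 -0.01]
```

Request:
play_rows(
  series=[
    {"x": 0,"y": 0,"z": 0,"wx": 0,"wy": 0,"wz": 0,"gripper": 0.7},
    {"x": 0,"y": 0,"z": 0,"wx": 0,"wy": 0,"wz": 0,"gripper": 0.7},
    {"x": 0,"y": 0,"z": 0,"wx": 0,"wy": 0,"wz": -0.14,"gripper": 0.7},
    {"x": 0,"y": 0,"z": 0,"wx": 0,"wy": 0,"wz": -0.28,"gripper": 0.7},
    {"x": 0,"y": 0,"z": 0,"wx": 0,"wy": 0,"wz": -0.42,"gripper": 0.7},
    {"x": 0,"y": 0,"z": 0,"wx": 0,"wy": 0,"wz": -0.56,"gripper": 0.7},
    {"x": 0,"y": 0,"z": 0,"wx": 0,"wy": 0,"wz": -0.64,"gripper": 0.7},
    {"x": 0,"y": 0,"z": 0,"wx": 0,"wy": 0,"wz": -0.64,"gripper": 0.7},
  ],
)

```text
clock: 12.65
ee_pos: [0.5638, -0.2724, 0.0729]
eef_rot: [-179.9, -0.4, 135.5]
ft_force: [1.2, -0.7, 0.3]
gripper_width: 0.0253
finger_force: 0.0
```

Run:
```python
from arc import *
st();print(manip.get_obs()["gripper_width"],manip.get_obs()["eef_rot"])
im=manip.snapshot("top");cv2.imwrite("pics/t7.png",im);im2=manip.snapshot("scene");cv2.imwrite("pics/s7.png",im2)
for c in C: print(c,[(round(d["p"],2),np.round(cv2.Rodrigues(np.array(C[c]["rvec"]))[0].T@(np.array(d["position"])-C[c]["tvec"]),4)) for n in("gauge","cam_pin","roller") for d in manip.search_frame(n,c)])
# gauge pose fit in scene: tab dark mask upright vs y,x
hs=cv2.cvtColor(im2,cv2.COLOR_BGR2GRAY);x0,y0=195,195
print(hs[203:224:3,197:222])
# stitched crop
a=cv2.resize(im[100:210,315:395],None,fx=5,fy=5,interpolation=2);b=cv2.resize(im2[185:285,150:250],None,fx=4,fy=4,interpolation=2)
cv2.imwrite("pics/o7.png",np.hstack([a[:400],b]))
```

```text
th 1.189 r 58.75 Ft 0.74 Fr 1.22 [ 1.2 -0.7  0.3] 12.65
0.02525348480087024 [-179.91760172   -0.35334692  135.45388521]
scene [(0.88, array([ 0.4924, -0.1904,  0.0459])), (0.73, array([0.6492, 0.0933, 0.0129])), (0.55, array([ 0.5545, -0.2218,  0.0493])), (0.52, array([0.3836, 0.0957, 0.0068])), (0.49, array([ 0.3842, -0.187 ,  0.0049])), (0.4, array([ 0.4933, -0.1937,  0.0467])), (0.56, array([ 0.5584, -0.2206,  0.0461])), (0.51, array([ 0.4917, -0.1888,  0.0462]))]
top [(0.73, array([ 0.6158, -0.2178,  0.0358]))]
[[107 108 108 109 107 109 110 109 109 106  98  86  68  61  63  80 112 143
  142 125 111 110 108 108 109]
 [107 108 108 108 110 108 108 106  96  77  52  41  36  31  28  51 105 160
  184 161 125 110 110 108 109]
 [107 107 106 105 109 108 108 104  94  69  43  29  26  23  22  34  71 126
  173 184 159 133 128 133 136]
 [106 107 106 109 108 107 108 107 102  83  53  33  24  25  23  26  51  91
  132 166 194 218 224 228 230]
 [108 108 107 108 108 108 108 107 105  89  65  33  22  22  23  25  51  94
  128 148 171 208 228 233 232]
 [111 111 112 111 111 109 109 108 105  93  70  41  26  25  24  34  68 110
  140 150 164 201 224 230 229]
 [121 124 126 122 124 124 125 127 135 145 143 125 105  90  82  96 113 125
  129 125 126 133 141 141 136]]
```

```bash
sed -i 's/-\.0272/-.0265/g' arc.py
cat >> arc.py <<'E'
def frows(ths):
    o=manip.get_obs();R=Ro.from_euler("xyz",o["eef_rot"],degrees=True);h=o["gripper_width"]/2-.006
    pp=o["ee_pos"]-R.apply([0,h,0]);th,r=thof(pp);F=o["ft_force"];a=th-2.094-np.radians(8.3)
    print("th if touching %.3f r %.1f Ft %.2f Fr %.2f"%(th,r,-F[0]*np.sin(a)+F[1]*np.cos(a),F[0]*np.cos(a)+F[1]*np.sin(a)),np.round(F,1),"toolF",np.round(R.inv().apply(F),2),"t",o["clock"])
    for t in ths: print(round(t,3),np.round(R.inv().apply(pinw(t,o["ee_pos"][2])-pp)*100,2))
E
python3 -c "
from arc import *
frows([1.15,1.19,1.22,1.25,1.275,1.3,1.325,1.35,1.375,1.4])"
```

```text
th if touching 1.074 r 61.7 Ft -0.15 Fr -0.32 [-0.3  0.2 -0.1] toolF [ 0.35 -0.02  0.09] t 13.05
1.15 [0.   0.49 0.  ]
1.19 [-0.07  0.72 -0.  ]
1.22 [-0.11  0.9  -0.  ]
1.25 [-0.15  1.07 -0.  ]
1.275 [-0.18  1.22 -0.  ]
1.3 [-0.21  1.37 -0.  ]
1.325 [-0.23  1.52 -0.  ]
1.35 [-0.25  1.67 -0.  ]
1.375 [-0.26  1.82 -0.  ]
1.4 [-0.27  1.96 -0.  ]
```

Request:
play_rows(
  series=[
    {"x": 0,"y": 0.4,"z": 0,"wx": 0,"wy": 0,"wz": 0,"gripper": 0.7},
    {"x": -0.07,"y": 0.72,"z": 0,"wx": 0,"wy": 0,"wz": 0,"gripper": 0.7},
    {"x": -0.11,"y": 0.9,"z": 0,"wx": 0,"wy": 0,"wz": 0,"gripper": 0.7},
    {"x": -0.15,"y": 1.07,"z": 0,"wx": 0,"wy": 0,"wz": 0,"gripper": 0.7},
    {"x": -0.18,"y": 1.22,"z": 0,"wx": 0,"wy": 0,"wz": 0,"gripper": 0.7},
    {"x": -0.21,"y": 1.37,"z": 0,"wx": 0,"wy": 0,"wz": 0,"gripper": 0.7},
  ],
)

```text
clock: 13.65
ee_pos: [0.5752, -0.2644, 0.0729]
eef_rot: [-179.9, -0.3, 135.4]
ft_force: [-2.2, -4.4, 0.6]
gripper_width: 0.0256
finger_force: 2.4
```

```bash
python3 -c "
from arc import *
frows([1.325,1.35,1.375,1.4,1.425,1.45])"
```

```text
th if touching 1.303 r 60.3 Ft -4.38 Fr 2.22 [-2.2 -4.4  0.6] toolF [-1.5  -4.68 -0.63] t 13.65
1.325 [0.01 0.14 0.  ]
1.35 [-0.01  0.28  0.  ]
1.375 [-0.03  0.43  0.  ]
1.4 [-0.04  0.58 -0.  ]
1.425 [-0.04  0.73 -0.  ]
1.45 [-0.05  0.88 -0.  ]
```

Request:
play_rows(
  series=[
    {"x": 0.01,"y": 0.14,"z": 0,"wx": 0,"wy": 0,"wz": 0,"gripper": 0.7},
    {"x": -0.01,"y": 0.28,"z": 0,"wx": 0,"wy": 0,"wz": 0,"gripper": 0.7},
    {"x": -0.03,"y": 0.43,"z": 0,"wx": 0,"wy": 0,"wz": 0,"gripper": 0.7},
  ],
)

```text
clock: 13.95
ee_pos: [0.5787, -0.2618, 0.073]
eef_rot: [-179.9, -0.3, 135.4]
ft_force: [-0.6, -5.6, -0.3]
gripper_width: 0.0258
finger_force: 2.5
```

```bash
python3 -c "
from arc import *
frows([1.4,1.425,1.45,1.475,1.5])
im=manip.snapshot('scene');cv2.imwrite('pics/s8.png',im)
a=cv2.cvtColor(im,6).astype(int);b=cv2.cvtColor(cv2.imread('pics/s7.png'),6).astype(int)
print(a[206:222:3,203:217]-b[206:222:3,203:217])"
```

```text
th if touching 1.374 r 60.4 Ft -4.09 Fr 3.82 [-0.6 -5.6 -0.3] toolF [-3.46 -4.4   0.29] t 13.95
1.4 [0.03 0.16 0.  ]
1.425 [0.02 0.31 0.  ]
1.45 [0.02 0.46 0.  ]
1.475 [0.02 0.61 0.  ]
1.5 [0.03 0.76 0.  ]
[[-1 -1  0  0  5 -4  0  0  5 -1 -5 -2 -3 -1]
 [-2  0  1  5  5 -2 -2 -1 -2  1  2 -1 -1  1]
 [-1 -1  1  4  6  1  3 -2  0 -3 -1 -1  1  0]
 [-1  2 -2  0  1  7  6  3  0  0 -2 -1  1 -1]
 [-1  0  0  3  5  6  3 -5  1  0 -1  0  1 -3]
 [-1 -4 -7 -3  1  2  0 -2  0 -6 -4 -2  0  1]]
```

Request:
play_rows(
  series=[
    {"x": 0.03,"y": 0.16,"z": 0,"wx": 0,"wy": 0,"wz": 0,"gripper": 0.7},
    {"x": 0.02,"y": 0.31,"z": 0,"wx": 0,"wy": 0,"wz": 0,"gripper": 0.7},
    {"x": 0.02,"y": 0.46,"z": 0,"wx": 0,"wy": 0,"wz": 0,"gripper": 0.7},
  ],
)

```text
clock: 14.3
ee_pos: [0.5818, -0.2584, 0.073]
eef_rot: [-179.9, -0.3, 135.4]
ft_force: [-0.4, -5.8, -0.1]
gripper_width: 0.0256
finger_force: 2.4
```

```bash
cat > q.py <<'E'
from arc import *
import sys
frows([float(v) for v in sys.argv[2:]])
im=manip.snapshot('scene');cv2.imwrite(f'pics/s{sys.argv[1]}.png',im)
a=np.float32(cv2.cvtColor(im,6));b=np.float32(cv2.cvtColor(cv2.imread('pics/s6.png'),6))
for n,(x0,y0,x1,y1) in(("tab",(201,200,217,224)),("pad",(196,225,216,256))):
    # sub-pixel shift of patch vs first frame, by template search
    t=cv2.resize(b[y0:y1,x0:x1],None,fx=8,fy=8,interpolation=2);s=cv2.resize(a[y0-4:y1+4,x0-4:x1+4],None,fx=8,fy=8,interpolation=2)
    m=cv2.matchTemplate(s,t,cv2.TM_CCOEFF_NORMED);_,v,_,l=cv2.minMaxLoc(m);print(n,"shift px",(l[0]-32)/8,(l[1]-32)/8,round(v,3))
E
python3 q.py 9 1.475 1.5 1.525 1.55
```

```text
th if touching 1.452 r 60.0 Ft -4.41 Fr 3.84 [-0.4 -5.8 -0.1] toolF [-3.81 -4.44  0.05] t 14.3
1.475 [-0.    0.14  0.  ]
1.5 [0.   0.29 0.  ]
1.525 [0.01 0.44 0.  ]
1.55 [0.02 0.59 0.  ]
tab shift px 0.25 0.125 0.994
pad shift px 0.5 0.375 0.926
```

Request:
play_rows(
  series=[
    {"x": 0,"y": 0.14,"z": 0,"wx": 0,"wy": 0,"wz": 0,"gripper": 0.7},
    {"x": 0,"y": 0.29,"z": 0,"wx": 0,"wy": 0,"wz": 0,"gripper": 0.7},
  ],
)

```text
clock: 14.55
ee_pos: [0.5838, -0.2563, 0.073]
eef_rot: [-179.9, -0.3, 135.4]
ft_force: [-1.3, -5.1, 0.4]
gripper_width: 0.0254
finger_force: 2.5
```

```bash
python3 q.py 10 1.525 1.55 1.575 1.6
```

```text
th if touching 1.502 r 60.0 Ft -4.63 Fr 2.46 [-1.3 -5.1  0.4] toolF [-2.65 -4.52 -0.38] t 14.55
1.525 [0.01 0.14 0.  ]
1.55 [0.02 0.28 0.  ]
1.575 [0.04 0.43 0.  ]
1.6 [0.06 0.58 0.  ]
tab shift px 0.625 0.25 0.984
pad shift px 0.625 0.5 0.909
```

Request:
play_rows(
  series=[
    {"x": 0.01,"y": 0.14,"z": 0,"wx": 0,"wy": 0,"wz": 0,"gripper": 0.7},
    {"x": 0.02,"y": 0.28,"z": 0,"wx": 0,"wy": 0,"wz": 0,"gripper": 0.7},
  ],
)

```text
clock: 14.8
ee_pos: [0.5856, -0.2541, 0.073]
eef_rot: [-179.9, -0.3, 135.4]
ft_force: [-1.8, -6.9, -0.2]
gripper_width: 0.0257
finger_force: 2.4
```

```bash
python3 q.py 11 1.575 1.6 1.625 1.65
```

```text
th if touching 1.547 r 60.0 Ft -6.46 Fr 2.96 [-1.8 -6.9 -0.2] toolF [-3.51 -6.18  0.14] t 14.8
1.575 [0.01 0.17 0.  ]
1.6 [0.03 0.32 0.  ]
1.625 [0.06 0.47 0.  ]
1.65 [0.08 0.61 0.  ]
tab shift px 1.125 0.5 0.955
pad shift px 0.75 0.5 0.9
```

Request:
play_rows(
  series=[
    {"x": 0.01,"y": 0.13,"z": 0,"wx": 0,"wy": 0,"wz": 0,"gripper": 0.7},
  ],
)

```text
clock: 14.95
ee_pos: [0.5865, -0.2532, 0.073]
eef_rot: [-179.9, -0.3, 135.4]
ft_force: [-1.0, -5.8, 0.4]
gripper_width: 0.0259
finger_force: 2.4
```

```bash
python3 q.py 12 1.575 1.6
```

```text
th if touching 1.566 r 60.0 Ft -5.21 Fr 2.83 [-1.  -5.8  0.4] toolF [-3.36 -4.88 -0.4 ] t 14.95
1.575 [0.01 0.06 0.  ]
1.6 [0.03 0.2  0.  ]
tab shift px 1.5 0.5 0.942
pad shift px 0.875 0.5 0.893
```

Request:
play_rows(
  series=[
    {"x": 0.01,"y": 0.12,"z": 0,"wx": 0,"wy": 0,"wz": 0,"gripper": 0.7},
  ],
)

```text
clock: 15.1
ee_pos: [0.5873, -0.2523, 0.073]
eef_rot: [-179.9, -0.3, 135.4]
ft_force: [-0.8, -4.5, -0.3]
gripper_width: 0.0257
finger_force: 2.3
```

```bash
cat > s.py <<'E'
from arc import *
R=Ro.from_euler("xyz",manip.get_obs()["eef_rot"],degrees=True)
for i in range(5):
    o=manip.get_obs();print(np.round(R.inv().apply(o["ft_force"]),2),round(o["finger_force"],2),np.round(o["ee_pos"],4));manip.snapshot("scene")
E
python3 s.py;python3 q.py 13 1.6 1.625 1.65
```

```text
[-2.59 -3.83  0.31] 2.35 [ 0.5873 -0.2523  0.073 ]
[-2.97 -3.68 -0.2 ] 2.25 [ 0.5874 -0.2521  0.073 ]
[-1.33 -3.87 -0.06] 1.86 [ 0.5873 -0.2521  0.073 ]
[-3.   -3.9  -0.63] 1.75 [ 0.5873 -0.2521  0.073 ]
[-2.11 -2.66  0.26] 1.68 [ 0.5872 -0.252   0.073 ]
th if touching 1.591 r 59.8 Ft -3.88 Fr 2.39 [-0.4 -4.5  1.1] toolF [-2.87 -3.53 -1.16] t 15.35
1.6 [-0.02  0.06  0.  ]
1.625 [0.01 0.21 0.  ]
1.65 [0.03 0.35 0.  ]
tab shift px 2.0 0.625 0.913
pad shift px 0.75 0.625 0.885
```

Request:
play_rows(
  series=[
    {"x": 0,"y": 0.1,"z": 0,"wx": 0,"wy": 0,"wz": 0,"gripper": 0.7},
    {"x": 0.01,"y": 0.21,"z": 0,"wx": 0,"wy": 0,"wz": 0,"gripper": 0.7},
  ],
)

```text
clock: 15.6
ee_pos: [0.5883, -0.2504, 0.0729]
eef_rot: [-179.9, -0.3, 135.4]
ft_force: [-2.1, -4.3, 1.5]
gripper_width: 0.0253
finger_force: 2.3
```

```bash
python3 s.py;python3 q.py 14 1.625 1.65 1.675 1.7
```

```text
[-1.54 -4.58 -1.54] 2.34 [ 0.5883 -0.2504  0.0729]
[-2.   -5.32 -0.94] 2.24 [ 0.5884 -0.2502  0.0729]
[-2.68 -2.8  -0.79] 1.86 [ 0.5884 -0.2503  0.0729]
[-1.63 -3.34 -0.26] 1.76 [ 0.5884 -0.2503  0.0729]
[-1.87 -2.62 -0.61] 1.69 [ 0.5884 -0.2502  0.0729]
th if touching 1.626 r 59.7 Ft -3.05 Fr 1.99 [-0.1 -3.6  0.6] toolF [-2.47 -2.68 -0.58] t 15.85
1.625 [-0.03 -0.    0.  ]
1.65 [-0.    0.14  0.  ]
1.675 [0.03 0.29 0.  ]
1.7 [0.06 0.44 0.  ]
tab shift px 2.5 0.625 0.897
pad shift px 0.875 0.625 0.876
```

Request:
play_rows(
  series=[
    {"x": 0,"y": 0.1,"z": 0,"wx": 0,"wy": 0,"wz": 0,"gripper": 0.7},
    {"x": 0.01,"y": 0.2,"z": 0,"wx": 0,"wy": 0,"wz": 0,"gripper": 0.7},
  ],
)

```text
clock: 16.1
ee_pos: [0.5895, -0.2488, 0.0729]
eef_rot: [-179.9, -0.3, 135.4]
ft_force: [-2.3, -6.1, 1.4]
gripper_width: 0.0256
finger_force: 3.0
```

```bash
python3 q.py 15 1.675 1.7 1.725
```

```text
th if touching 1.657 r 59.9 Ft -6.34 Fr 1.42 [-2.3 -6.1  1.4] toolF [-2.62 -5.94 -1.44] t 16.1
1.675 [0.01 0.11 0.  ]
1.7 [0.05 0.26 0.  ]
1.725 [0.08 0.4  0.  ]
tab shift px 2.625 0.625 0.888
pad shift px 0.875 0.625 0.866
```

Request:
play_rows(
  series=[
    {"x": 0.01,"y": 0.11,"z": 0,"wx": 0,"wy": 0,"wz": 0,"gripper": 0.7},
    {"x": 0.04,"y": 0.23,"z": 0,"wx": 0,"wy": 0,"wz": 0,"gripper": 0.7},
  ],
)

```text
clock: 16.35
ee_pos: [0.5909, -0.247, 0.0729]
eef_rot: [-179.9, -0.3, 135.4]
ft_force: [-1.9, -6.4, 1.0]
gripper_width: 0.0257
finger_force: 3.1
```

```bash
python3 q.py 16 1.7 1.725 1.75
```

```text
th if touching 1.693 r 60.1 Ft -6.42 Fr 1.68 [-1.9 -6.4  1. ] toolF [-3.12 -5.86 -0.97] t 16.35
1.7 [0.02 0.04 0.  ]
1.725 [0.06 0.18 0.  ]
1.75 [0.1  0.33 0.  ]
tab shift px 2.875 0.75 0.881
pad shift px 0.875 0.75 0.857
```

Request:
play_rows(
  series=[
    {"x": 0.03,"y": 0.12,"z": 0,"wx": 0,"wy": 0,"wz": 0,"gripper": 0.7},
    {"x": 0.03,"y": 0.12,"z": 0,"wx": 0,"wy": 0,"wz": 0,"gripper": 0.7},
    {"x": 0.03,"y": -0.5,"z": 0,"wx": 0,"wy": 0,"wz": 0,"gripper": 0.7},
    {"x": 0.03,"y": -0.5,"z": 0,"wx": 0,"wy": 0,"wz": 0,"gripper": 0.7},
    {"x": 0.03,"y": -0.5,"z": -2,"wx": 0,"wy": 0,"wz": 0,"gripper": 0.7},
    {"x": 0.03,"y": -0.5,"z": -5,"wx": 0,"wy": 0,"wz": 0,"gripper": 0.7},
    {"x": 0.03,"y": -0.5,"z": -9,"wx": 0,"wy": 0,"wz": 0,"gripper": 0.8},
    {"x": 0.03,"y": -0.5,"z": -12,"wx": 0,"wy": 0,"wz": 0,"gripper": 1},
    {"x": 0.03,"y": -0.5,"z": -12,"wx": 0,"wy": 0,"wz": 0,"gripper": 1},
  ],
)

```text
clock: 17.3
ee_pos: [0.5897, -0.2513, 0.1973]
eef_rot: [180.0, 0.0, 135.4]
ft_force: [0.8, 0.0, 0.0]
gripper_width: 0.0002
finger_force: 0.0
```

Run:
```python
from arc import *
im={c:manip.snapshot(c) for c in C}
from m import *
R=[]
for y in(.0045,.0035):
    G=ap
o=manip.get_obs();print(o["clock"],np.round(o["ft_force"],1))
gg=T(.5385,-.1945,-8.3);G=gg@np.array([[1,0,0,-.022],[0,1,0,.004],[0,0,1,.012],[0,0,0,1.]])
b=[(ap(G,blade),(255,255,0)),(ap(G,tab),(255,0,255))]
a=overlay(im["top"],"top",315,115,80,110,5,b);bb=overlay(im["scene"],"scene",150,190,100,90,4,b)
cv2.imwrite("pics/o8.png",np.hstack([a,cv2.copyMakeBorder(bb,0,190,0,0,0)]))
p=ap(gg,[-.115,.003,.16])[0];print(p);move(p,[180,0,171.7])
```

```text
17.4 [-0.5  0.8 -0.7]
[ 0.4251376  -0.17493046  0.16      ]
now [ 0.5879 -0.2503  0.1931] [-179.94   -0.31  135.37] xyz cm [16.87 -6.07  3.41] w [ 0.0007 -0.0055 -0.634 ] t 17.4
```

View pics/o8.png

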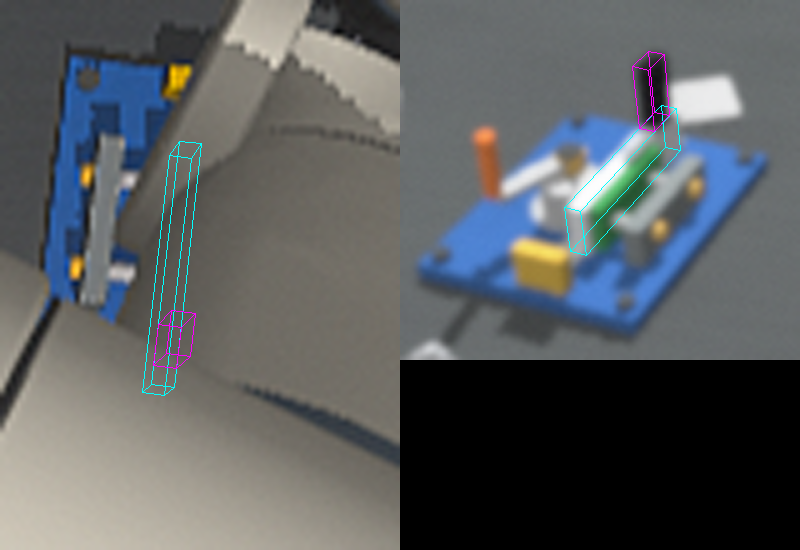

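Run:
```python
from arc import *
p=ap(g,[-.103,.004,.19])[0];print(p);move(p,[180,0,171.7])
print([np.round(unproj(q,.03,"top"),3) for q in((353,207),(335,222))])
```

```text
[ 0.43715627 -0.17567321  0.19      ]
now [ 0.5879 -0.2503  0.1931] [-179.94   -0.31  135.37] xyz cm [15.97 -5.28  0.41] w [ 0.0007 -0.0055 -0.634 ] t 17.4
[array([ 0.414, -0.195,  0.03 ]), array([ 0.376, -0.146,  0.03 ])]
```

Request:
play_rows(
  series=[
    {"x": 16,"y": -5.3,"z": 0,"wx": 0,"wy": -0.0055,"wz": -0.634,"gripper": 1},
    {"x": 16,"y": -5.3,"z": 0,"wx": 0,"wy": -0.0055,"wz": -0.634,"gripper": 1},
    {"x": 16,"y": -5.3,"z": 0,"wx": 0,"wy": -0.0055,"wz": -0.634,"gripper": 1},
    {"x": 16,"y": -5.3,"z": 0,"wx": 0,"wy": -0.0055,"wz": -0.634,"gripper": 1},
    {"x": 16,"y": -5.3,"z": 0,"wx": 0,"wy": -0.0055,"wz": -0.634,"gripper": 1},
    {"x": 16,"y": -5.3,"z": 0,"wx": 0,"wy": -0.0055,"wz": -0.634,"gripper": 1},
    {"x": 16,"y": -5.3,"z": 0,"wx": 0,"wy": -0.0055,"wz": -0.634,"gripper": 1},
  ],
  squeeze=40,
)

```text
clock: 18.1
ee_pos: [0.4367, -0.1758, 0.1932]
eef_rot: [179.9, -0.1, 171.6]
ft_force: [0.3, 0.0, 0.7]
gripper_width: 0.0
finger_force: 0.0
```

Run:
```python
from arc import *
move(ap(g,[-.103,.004,.043])[0],[180,0,171.7])
```

```text
now [ 0.4367 -0.1758  0.1932] [ 1.7993e+02 -9.0000e-02  1.7160e+02] xyz cm [-0.07 -0.   15.02] w [ 0.0011 -0.0017 -0.0017] t 18.1
```

Request:
play_rows(
  series=[
    {"x": -0.05,"y": 0,"z": 4,"wx": 0,"wy": 0,"wz": 0,"gripper": 1},
    {"x": -0.05,"y": 0,"z": 8,"wx": 0,"wy": 0,"wz": 0,"gripper": 1},
    {"x": -0.05,"y": 0,"z": 11,"wx": 0,"wy": 0,"wz": 0,"gripper": 1},
    {"x": -0.05,"y": 0,"z": 13,"wx": 0,"wy": 0,"wz": 0,"gripper": 1},
    {"x": -0.05,"y": 0,"z": 14.3,"wx": 0,"wy": 0,"wz": 0,"gripper": 1},
    {"x": -0.05,"y": 0,"z": 15,"wx": 0,"wy": 0,"wz": 0,"gripper": 1},
    {"x": -0.05,"y": 0,"z": 15,"wx": 0,"wy": 0,"wz": 0,"gripper": 1},
  ],
)

```text
clock: 18.8
ee_pos: [0.437, -0.1757, 0.0429]
eef_rot: [179.9, -0.1, 171.6]
ft_force: [-0.2, -0.3, -0.4]
gripper_width: -0.0001
finger_force: 0.0
```

Request:
play_rows(
  series=[
    {"x": -0.3,"y": 0,"z": 0,"wx": 0,"wy": 0,"wz": 0,"gripper": 1},
    {"x": -0.6,"y": 0,"z": 0,"wx": 0,"wy": 0,"wz": 0,"gripper": 1},
    {"x": -0.8,"y": 0,"z": 0,"wx": 0,"wy": 0,"wz": 0,"gripper": 1},
    {"x": -1.0,"y": 0,"z": 0,"wx": 0,"wy": 0,"wz": 0,"gripper": 1},
    {"x": -1.2,"y": 0,"z": 0,"wx": 0,"wy": 0,"wz": 0,"gripper": 1},
  ],
)

```text
clock: 19.3
ee_pos: [0.4494, -0.1776, 0.0442]
eef_rot: [180.0, -0.0, 171.7]
ft_force: [-0.0, 0.1, -0.6]
gripper_width: -0.0003
finger_force: 0.0
```

```bash
python3 s.py; python3 q.py 20
```

```text
[0.04 0.13 0.59] 0.0 [ 0.4494 -0.1776  0.0442]
[0.19 0.52 0.06] 0.0 [ 0.4497 -0.1777  0.0441]
[-0.5   0.09 -0.26] 0.0 [ 0.4494 -0.1777  0.044 ]
[ 0.23 -0.47  0.04] 0.0 [ 0.4492 -0.1776  0.0439]
[-0.53 -0.05 -0.07] 0.0 [ 0.4491 -0.1775  0.0439]
th if touching 4.857 r 98.0 Ft -0.28 Fr 1.70 [-1.3  1.1  0.8] toolF [ 1.48  0.89 -0.77] t 19.55
tab shift px 2.875 1.0 0.756
pad shift px 0.875 1.125 0.792
```

Request:
play_rows(
  series=[
    {"x": -0.3,"y": 0,"z": 0,"wx": 0,"wy": 0,"wz": 0,"gripper": 1},
    {"x": -0.5,"y": 0,"z": 0,"wx": 0,"wy": 0,"wz": 0,"gripper": 1},
    {"x": -0.7,"y": 0,"z": 0,"wx": 0,"wy": 0,"wz": 0,"gripper": 1},
    {"x": -0.9,"y": 0,"z": 0,"wx": 0,"wy": 0,"wz": 0,"gripper": 1},
  ],
)

```text
clock: 20.0
ee_pos: [0.4563, -0.1781, 0.0436]
eef_rot: [179.9, -0.2, 171.7]
ft_force: [-9.5, 1.4, 3.3]
gripper_width: 0.0001
finger_force: 0.0
```

```bash
python3 q.py 21
```

```text
th if touching 4.821 r 91.5 Ft 3.86 Fr 8.75 [-9.5  1.4  3.3] toolF [ 9.58 -0.01 -3.28] t 20.0
tab shift px 2.25 1.125 0.71
pad shift px 0.875 1.125 0.804
```

Request:
play_rows(
  series=[
    {"x": -0.2,"y": 0,"z": 0,"wx": 0,"wy": 0,"wz": 0,"gripper": 1},
    {"x": -0.4,"y": 0,"z": 0,"wx": 0,"wy": 0,"wz": 0,"gripper": 1},
    {"x": -0.6,"y": 0,"z": 0,"wx": 0,"wy": 0,"wz": 0,"gripper": 1},
    {"x": -0.8,"y": 0,"z": 0,"wx": 0,"wy": 0,"wz": 0,"gripper": 1},
    {"x": -1.0,"y": 0,"z": 0,"wx": 0,"wy": 0,"wz": 0,"gripper": 1},
    {"x": -1.2,"y": 0,"z": 0,"wx": 0,"wy": 0,"wz": 0,"gripper": 1},
    {"x": -1.4,"y": 0,"z": 0,"wx": 0,"wy": 0,"wz": 0,"gripper": 1},
    {"x": -1.6,"y": 0,"z": 0,"wx": 0,"wy": 0,"wz": 0,"gripper": 1},
  ],
)

```text
clock: 20.85
ee_pos: [0.4721, -0.1804, 0.0435]
eef_rot: [179.9, -0.2, 171.7]
ft_force: [-9.8, 1.5, 2.6]
gripper_width: 0.0003
finger_force: 0.0
```

```bash
cat > fg.py <<'E'
from m import *
from scipy.optimize import minimize
o=manip.get_obs();gg=T(.5385,-.1945,-8.3)
print("TCP guide x %.1f"%(1000*(np.linalg.inv(gg)@np.r_[o["ee_pos"],1])[0]),np.round(o["ft_force"],1),o["clock"])
im=cv2.cvtColor(manip.snapshot("scene"),cv2.COLOR_BGR2GRAY).astype(float)
# tab fit in scene: dark hull against local surround
def cost(p):
    G=gg.copy();G[:3,3]=ap(gg,[p[0]/1000,p[1]/1000,.012])[0]
    m=hullmask(ap(G,box(-55,-33,-6,6,38,86)),"scene");d=cv2.dilate(m,np.ones((5,5)))-m
    return (im*m).sum()/m.sum()-(im*d).sum()/d.sum()
best=min((cost((x,4)),x) for x in np.arange(-26,16,1.));print("tab fit foot x",best)
E
python3 fg.py
```

```text
TCP guide x -67.7 [-9.8  1.5  2.6] 20.85
tab fit foot x (np.float64(-50.62397712757507), np.float64(-2.0))
```

Request:
play_rows(
  series=[
    {"x": -0.15,"y": 0,"z": 0,"wx": 0,"wy": 0,"wz": 0,"gripper": 1},
    {"x": -0.3,"y": 0,"z": 0,"wx": 0,"wy": 0,"wz": 0,"gripper": 1},
    {"x": -0.45,"y": 0,"z": 0,"wx": 0,"wy": 0,"wz": 0,"gripper": 1},
    {"x": -0.6,"y": 0,"z": 0,"wx": 0,"wy": 0,"wz": 0,"gripper": 1},
    {"x": -0.75,"y": 0,"z": 0,"wx": 0,"wy": 0,"wz": 0,"gripper": 1},
  ],
)

```text
clock: 21.4
ee_pos: [0.4796, -0.1815, 0.0435]
eef_rot: [179.9, -0.2, 171.7]
ft_force: [-8.9, 1.8, 3.0]
gripper_width: -0.0003
finger_force: 0.0
```

```bash
python3 fg.py
```

```text
TCP guide x -60.2 [-8.9  1.8  3. ] 21.4
tab fit foot x (np.float64(-50.25080715648932), np.float64(5.0))
```

Now 1 mm steps towards the stop.

Request:
play_rows(
  series=[
    {"x": -0.1,"y": 0,"z": 0,"wx": 0,"wy": 0,"wz": 0,"gripper": 1},
    {"x": -0.2,"y": 0,"z": 0,"wx": 0,"wy": 0,"wz": 0,"gripper": 1},
    {"x": -0.3,"y": 0,"z": 0,"wx": 0,"wy": 0,"wz": 0,"gripper": 1},
  ],
)

```text
clock: 21.75
ee_pos: [0.4818, -0.1817, 0.0434]
eef_rot: [179.9, -0.3, 171.7]
ft_force: [-17.8, 1.7, 5.0]
gripper_width: 0.0002
finger_force: 0.0
```

Request:
play_rows(
  series=[
    {"x": 0.3,"y": 0,"z": 0,"wx": 0,"wy": 0,"wz": 0,"gripper": 1},
    {"x": 1.5,"y": 0,"z": 0,"wx": 0,"wy": 0,"wz": 0,"gripper": 1},
    {"x": 2.0,"y": 0,"z": 0,"wx": 0,"wy": 0,"wz": 0,"gripper": 1},
    {"x": 2.0,"y": 0,"z": -4,"wx": 0,"wy": 0,"wz": 0,"gripper": 1},
    {"x": 2.0,"y": 0,"z": -8,"wx": 0,"wy": 0,"wz": 0,"gripper": 1},
    {"x": 2.0,"y": 0,"z": -13,"wx": 0,"wy": 0,"wz": 0,"gripper": 1},
    {"x": 4.0,"y": 3,"z": -17,"wx": 0,"wy": 0,"wz": 0,"gripper": 1},
    {"x": 4.0,"y": 6,"z": -18,"wx": 0,"wy": 0,"wz": 0,"gripper": 1},
    {"x": 4.0,"y": 11,"z": -18,"wx": 0,"wy": 0,"wz": 0,"gripper": 1},
    {"x": 4.0,"y": 16,"z": -18,"wx": 0,"wy": 0,"wz": 0,"gripper": 1},
    {"x": 4.0,"y": 16,"z": -18,"wx": 0,"wy": 0,"wz": 0,"gripper": 1},
  ],
)

```text
clock: 22.85
ee_pos: [0.4676, -0.0139, 0.2242]
eef_rot: [179.9, -0.0, 172.0]
ft_force: [-0.1, -1.1, -0.1]
gripper_width: -0.0001
finger_force: 0.0
```

```bash
python3 fg.py
python3 - <<'E'
from m import *
im=cv2.cvtColor(manip.snapshot("top"),cv2.COLOR_BGR2HSV);cv2.imwrite("pics/t9.png",cv2.cvtColor(im,cv2.COLOR_HSV2BGR))
# tab in top: dark centroid vs prediction at foot x 10, y 4
gg=T(.5385,-.1945,-8.3)
for x in(5,10):
    G=gg.copy();G[:3,3]=ap(gg,[x/1000,.004,.012])[0];P=proj(ap(G,tab),"top");print(x,P.min(0),P.max(0),"nose",proj(ap(G,[.065,0,.036]),"top"))
m=im[150:185,335:370,2]<50;ys,xs=np.nonzero(m);print(len(xs),xs.min()+335,xs.max()+335,ys.min()+150,ys.max()+150)
# pin angle now
o=cv2.inRange(im,(4,140,80),(16,255,255))[135:180,370:400];ys,xs=np.nonzero(o);c=(xs.mean()+370,ys.mean()+135);print("pin",c,[ (t,np.round(proj(ap(gg,[.06*np.cos(t-2.094),-.026+.06*np.sin(t-2.094),.09]),"top")[0],1)) for t in(1.65,1.7,1.75)])
E
```

```text
TCP guide x -96.3 [-0.1 -1.1 -0.1] 22.85
tab fit foot x (np.float64(-66.46572322915617), np.float64(5.0))
5 [346.46343746 166.13789787] [354.87570229 178.1503352 ] nose [[353.87146948 133.08895627]]
10 [346.67940601 164.18966523] [355.09692786 176.26933304] nose [[354.08309755 131.23937984]]
20 347 353 166 175
pin (np.float64(374.5), np.float64(139.29166666666666)) [(1.65, array([377.5, 138. ])), (1.7, array([376.4, 137.4])), (1.75, array([375.4, 136.8]))]
```

Run:
```python
from m import *
gg=T(.5385,-.1945,-8.3)
cur=manip.snapshot("scene");cv2.imwrite("pics/s9f.png",cur)
for f,y in(("s6",-3.5),("s16",4),("s9f",4)):
    im=cv2.cvtColor(cv2.imread(f"pics/{f}.png"),6).astype(float)
    def cost(x,y):
        G=gg.copy();G[:3,3]=ap(gg,[x/1000,y/1000,.012])[0]
        m=hullmask(ap(G,box(-55,-33,-6,6,38,86)),"scene");d=cv2.dilate(m,np.ones((5,5)))-m
        return (im*m).sum()/m.sum()-(im*d).sum()/d.sum()
    print(f,min((cost(x,yy),x,yy) for x in np.arange(-32,18,1.) for yy in(y-2,y,y+2)))
t=cv2.imread("pics/t9.png")
for r in range(124,146): print(r,[tuple(int(v) for v in t[r,c]) for c in(352,355)])
```

```text
s6 (np.float64(-74.37487100910897), np.float64(-19.0), -1.5)
s16 (np.float64(-72.37233197922282), np.float64(-22.0), 6)
s9f (np.float64(-67.42933990467375), np.float64(8.0), 6)
124 [(76, 73, 73), (75, 72, 72)]
125 [(75, 72, 75), (75, 74, 72)]
126 [(76, 71, 70), (76, 72, 70)]
127 [(81, 55, 47), (79, 62, 56)]
128 [(43, 187, 223), (64, 127, 159)]
129 [(0, 199, 239), (0, 197, 247)]
130 [(22, 115, 156), (0, 172, 225)]
131 [(117, 171, 199), (63, 133, 168)]
132 [(255, 251, 251), (255, 235, 235)]
133 [(255, 255, 255), (255, 255, 255)]
134 [(255, 255, 255), (255, 255, 255)]
135 [(255, 255, 255), (255, 255, 255)]
136 [(255, 254, 255), (255, 249, 249)]
137 [(254, 253, 254), (247, 243, 245)]
138 [(254, 253, 254), (240, 238, 240)]
139 [(254, 252, 253), (235, 234, 236)]
140 [(253, 252, 252), (230, 229, 231)]
141 [(253, 251, 252), (232, 231, 233)]
142 [(252, 250, 252), (230, 229, 231)]
143 [(252, 250, 251), (189, 188, 192)]
144 [(252, 250, 251), (134, 134, 138)]
145 [(251, 250, 251), (137, 137, 141)]
```

```bash
python3 -c "
from plant import manip
print(manip.job_done())"
```

```text
the job is handed in; nothing more can be done
None
```

I handed the job in: the gauge stands upright against the end stop and let go, with the nip estimated at about 10–14 N (from the pin force and a 9–10 N sliding drag). That force was never measured directly, and no verdict came back.

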